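# Put the clipped brush tubes away in the riser's tray

## Robot

A 6-joint arm with a two-finger parallel gripper is mounted at the origin on the work surface. World frame = base frame: x ahead of the robot, y to its left, z up, the work surface at z = 0. Lengths are in m, angles in rad, forces in N, time in s.
With the tool pointing down it reaches from about 0.375 to 0.975 m from the base axis. Payload 3.8 kg.
Tool frame: the origin (TCP) lies at the very end of the fingers, on their centre line; the grasp point (between the pads) lies 19 mm behind it; z points along the fingers, y is the direction in which the jaws open and shut (so a half turn about z gives the same grasp; the last joint's range is limited). The gripper opens to 88 mm and grips with 3 to 60 N. Pads are 18 mm wide; open, the fingers measure 123 mm over their backs; the gripper's body (75 mm by 187 mm) begins 45 mm behind the grasp point.
Start: joints at [1.088, 0.264, 1.604, -0, 1.274, -0.037], TCP at [0.291, 0.609, 0.239] pointing down, gripper open.
Joint ranges: [-2.63, 2.63], [-0.94, 2.18], [0.31, 2.57], [-1.31, 4.45], [0, 2.66], [-2.55, 2.55]. Speed limits (rad/s): [2.57, 2.57, 3.14, 3.14, 3.14, 3.14].

## Interface

Orientations are given as a unit quaternion [x, y, z, w].
In Python, from plant import r, read_camera, camera_model, order gives the robot as it stands.
- The arm moves only by the tool servo_tool, never from a script. Its argument "series" is a list of rows, each a list of 3 entries, a list of its own where there are three numbers: the finger opening in m, from 0 to 0.0881, then the shift along the tool's x, y, z in m, then the turn, a rotation vector about the tool's x, y, z in rad. A call has exactly 8 rows; each row is the pose to reach, as a shift and turn from the pose commanded when the call began, along the tool's axes at that moment; what a row does not reach only later rows make up. A row lasts 1/10 s, in which the tool goes at most 50 mm and 8.59 degrees, less where a joint would pass 70% of its speed; a pose out of reach is approached as far as the arm can. A call with a gripper value outside its range is refused whole. The fingers move at their own pace and stop on an object; "squeeze" is the grip in N (left out, the last holds). Time passes only in rows, so rows that repeat a pose let the fingers close, or fill a call up. It gives the time, the measured TCP pose, the force and the opening at its end, in the units of the state.
- r.read_state(): the state, without advancing time (a new reading comes with each control period).
- read_camera(name): name is "scene" or "top" or "wrist"; returns the picture (400x640x3 uint8, red, green, blue); there is no depth.
- camera_model(name): a dict with "fx", "fy", "cx", "cy" (pixels), "world_from_camera" (4x4, takes a point from camera to world coordinates); the wrist camera has in their place "tool_from_camera" (4x4, takes a point from camera to tool coordinates, whose origin is the TCP and whose axes are the flange's). Camera axes: x right, y up, looking along -z (the intrinsics and any distortion apply to the point x, -y, -z); pixel columns grow to the right and rows downward; lengths in m; the calibration is good to about 2 mm. A picture is of the moment at which its call begins: read the wrist's pose just before it. camera_model takes no time and is no camera call.
- order.finish_job(): hands the job in, once; it reports no verdict.
The state is a dict: "t": time; "joint_pos": joint angles; "dq": joint speeds; "tau": joint torques, N m; "position": TCP position; "tcp_rot": TCP orientation; "wrist_force": force on the tool from outside, world axes, zero at the start; "torque": the same for the moment, N m; "finger_gap": opening from 0.0 (shut) to 1.0 (fully open).
Only numpy, scipy, OpenCV 4.12 (cv2) and the standard library are available. Lean on these libraries where they do the work, as an engineer would, in place of code of your own. Each camera call takes 0.05 s, during which the arm holds its last target.

## Task

Move the paperweight that stands in front of the desk riser onto the cork mat, and pull the riser's tray right out. Roll every brush tube sideways out of its clips on the rack (the clips have a rigid lip on top, so do not pull straight up) and lay it flat on the floor of the tray, none on top of another. Then slide the tray fully home under the riser, leaving the paperweight on the mat and the brush pot, the jar and the tape roll where they are.

Things in the scene. Friction and masses are not known exactly. Their poses are not given: they have to be found in the camera images.
- rack: Fixed white board, 125 x 325 x 8 mm, with four clip stations for tubes. Origin: centre of its underside, on the desk; z up. Stations at y = -120, -40, +40, +120 mm; each holds a tube along the rack's x, its axis 45 mm above the desk, in two 14 mm wide steel clips at x = -45 and +45 mm. Between the two clips 76 mm is free, with only the bare board underneath.
- clip_lips (a point): Point over the rack's origin at the lips' underside, 57 mm above the desk. Each clip is rigid but for its front jaw: saddle under the tube (top 34 mm above the desk), back wall 11.8 to 15.8 mm from the tube axis on the rack's +y side, bent into a 4 mm lip over the tube that reaches 3 mm past its axis towards -y. The lip stops a straight pull up; end caps stop a pull along the axis.
- clip_jaws (a point): Point over the rack's origin, 42 mm above the desk: height of the tips of the sprung front jaws. Jaws stand at the mouth (rack's -y side), 14 mm from the tube axis, hinged 14 mm above the desk; they fold outwards to -y and spring back. A tube rolls out sideways to -y over them with 5 to 15 N: at least 10 mm sideways before it rises; after about 25 mm it is free.
- riser: Fixed low desk riser: wooden top over white side walls and back, 241 x 240 mm, 70 mm high; the underside of its top is 56 mm above the desk. Origin: on the desk at the centre of the closed tray; z up, its open front faces its -x, the front edge of the top is at x = -117 mm. Paper and a small pot stand on its back half, up to 100 mm above the desk.
- tray (a joint): Slide of the white tray under the riser: 0 m fully home, 0.233 m pulled right out towards the riser's -x; stays where it is left (friction about 2 N).
- tray_floor (a point): Centre of the tray's inner floor, 13 mm above the desk; axes as the riser's. The tray is open-topped, inside 204 mm (x) by 174 mm (y), walls 5 mm thick and 22 mm high above this floor. Its inside holds four tubes lying flat along y, 45 mm apart in x. Stacked or crooked tubes do not pass under the riser's top.
- tray_tab (a point): Top centre of the tray's upright wooden pull tab: 12 mm (x) by 40 mm (y), top 45 mm above the desk, reaching down to 8 mm. It stands 34 mm clear of the tray's front wall and moves with the tray; axes as the riser's.
- mat: Cork mat, fixed to the desk, 110 x 110 x 3 mm. Origin: centre of its underside.
- weight: Dark steel paperweight, 0.4 kg nominal: round base 60 mm in diameter and 18 mm high, neck, and a round knob 28 mm in diameter from 26 to 45 mm above its underside. Origin: centre of its underside; z up. It starts standing in front of the tray, in its way.
- pot: Bystander: white brush pot, 72 mm in diameter, 90 mm high, brushes to 200 mm. Origin: centre of its underside.
- jar: Bystander: small glass jar, 56 mm in diameter, 60 mm high. Origin: centre of its underside.
- tape: Bystander: flat roll of paper tape, 80 mm in diameter, 25 mm high. Origin: centre of its underside.
- tube1: Brush tube, about 70 g: grey round barrel 22 mm in diameter, 150 mm long, with square black caps 28 x 28 x 15 mm at both ends. Origin: centre of the tube, on its axis; x along the axis. Lying on a flat surface its axis is 14 mm above it. If present, it starts clipped in the rack's station at y = -120 mm; absent in some starts.
- tube2: Brush tube, about 70 g: grey round barrel 22 mm in diameter, 150 mm long, with square black caps 28 x 28 x 15 mm at both ends. Origin: centre of the tube, on its axis; x along the axis. Lying on a flat surface its axis is 14 mm above it. If present, it starts clipped in the rack's station at y = -40 mm; absent in some starts.
- tube3: Brush tube, about 70 g: grey round barrel 22 mm in diameter, 150 mm long, with square black caps 28 x 28 x 15 mm at both ends. Origin: centre of the tube, on its axis; x along the axis. Lying on a flat surface its axis is 14 mm above it. If present, it starts clipped in the rack's station at y = 40 mm; absent in some starts.
- tube4: Brush tube, about 70 g: grey round barrel 22 mm in diameter, 150 mm long, with square black caps 28 x 28 x 15 mm at both ends. Origin: centre of the tube, on its axis; x along the axis. Lying on a flat surface its axis is 14 mm above it. If present, it starts clipped in the rack's station at y = 120 mm; absent in some starts.
There are look-alikes about, which are no part of the job. Leave any red or yellow look-alike of the tube3 alone.

How it is judged:
By the outcome, as a careful person would: the job done as asked, in the order asked, and still so for the second after the job is handed in, with the robot touching nothing.
Of tube1, tube2, tube3, tube4 only 3 to 4 are there at a start; the rules pass over those that are not, and their reading is None.
At some moment in a run one of weight may be knocked a few centimetres aside while the robot is not near it.
Once in a run the grip may slacken for a moment while it holds something.
It also fails if it takes over 210 s, if anything falls off the work surface, if the arm or the gripper's body presses on something with over 40 N, if the wrist force passes 120 N, or if a joint passes its speed limit or range.

## Working session

There is one attempt and no reset: what is moved stays moved. The work goes in short steps, Python scripts to look and compute and a tool call to move; the robot and the scene stay as the last step left them, time stands still between calls to the robot, and variables do not carry over. Pictures are saved under pics/ and viewed, and the job is handed in when it is done.

Besides the shell and the picture viewer there is one more tool, called after "Request:" as name([rows], argument=value, ...), one row to a line, values as JSON. servo_tool: Moves the arm, as the interface text tells. Its arguments: {"type":"object","properties":{"series":{"type":"array","items":{"type":"array"}},"squeeze":{"type":"number"}},"required":["series"]}

```bash
ls -la; mkdir -p pics
python3 - <<'E'
from plant import r, read_camera, camera_model, order
import cv2,numpy as np
print(r.read_state())
for n in ["scene","top","wrist"]:
    im=read_camera(n); cv2.imwrite(f"pics/{n}0.png",im[:,:,::-1])
    m=camera_model(n); print(n,{k:np.round(np.array(v),4).tolist() for k,v in m.items()})
E
```

```text
total 12
drwxr-xr-x  3 agent agent 4096 Dec  6 21:39 .
drwxr-xr-x 23 root  root  4096 Dec  6 21:39 ..
drwxr-xr-x  2 agent agent 4096 Dec  6 21:39 pics
{'t': 0.0, 'joint_pos': array([ 1.08809926e+00,  2.64744931e-01,  1.60538570e+00, -1.95377312e-05,
        1.27369853e+00, -3.68923773e-02]), 'dq': array([ 4.57079725e-04,  1.69264446e-03, -9.67651269e-05, -2.76088700e-04,
        8.47566424e-04, -1.83250212e-03]), 'tau': array([ 1.86226844e-04, -5.02108133e+01, -3.56874561e+01,  7.26807257e-02,
        2.95130617e-02, -1.90304468e-04]), 'position': array([0.29071763, 0.60838879, 0.23738723]), 'tcp_rot': array([ 2.21058153e-01,  9.75259987e-01, -1.08312617e-03, -2.78234913e-04]), 'wrist_force': array([-0.37406333, -0.08215576, -0.25221219]), 'torque': array([ 0.00518893, -0.03478241, -0.02328164]), 'finger_gap': 1.0001538531101395}
scene {'fx': 371.2793, 'fy': 371.2793, 'cx': 317.9117, 'cy': 198.968, 'world_from_camera': [[0.6695, -0.3909, 0.6317, 1.2175], [0.7428, 0.3509, -0.5701, -0.5729], [0.0012, 0.8509, 0.5253, 0.5895], [0.0, 0.0, 0.0, 1.0]]}
top {'fx': 432.8641, 'fy': 432.8641, 'cx': 319.3625, 'cy': 202.4158, 'world_from_camera': [[0.0071, 0.9941, -0.1079, 0.4379], [-0.9999, 0.0086, 0.013, -0.0112], [0.0138, 0.1078, 0.9941, 1.4271], [0.0, 0.0, 0.0, 1.0]]}
wrist {'fx': 327.6443, 'fy': 327.6443, 'cx': 316.5794, 'cy': 197.7306, 'tool_from_camera': [[0.0013, 0.9499, 0.3124, 0.0809], [1.0, -0.001, -0.0011, -0.0004], [-0.0008, 0.3124, -0.9499, -0.1453], [0.0, 0.0, 0.0, 1.0]]}
```

View pics/scene0.png

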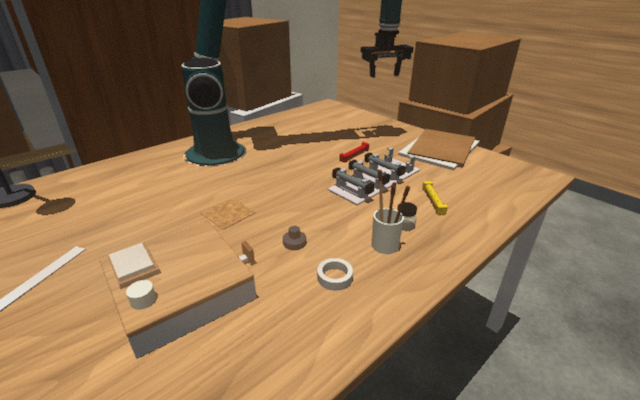

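View pics/top0.png

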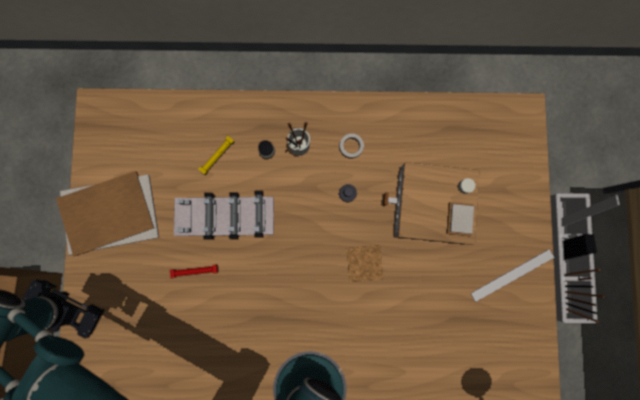

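View pics/wrist0.png

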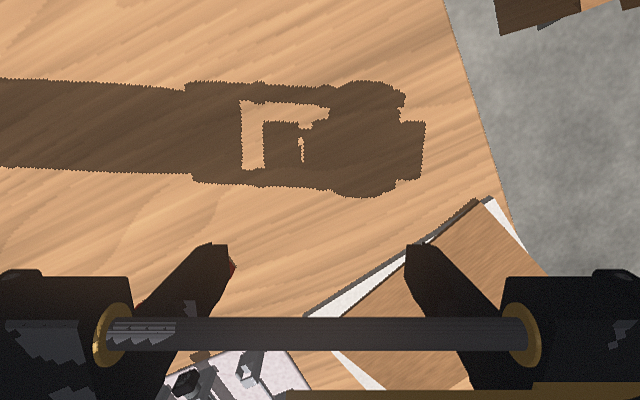

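```bash
cat > h.py <<'E'
import numpy as np, cv2
from scipy.spatial.transform import Rotation as R
from plant import r, read_camera, camera_model, order
def cam(n, st=None):
    m=camera_model(n)
    if n=="wrist":
        st=st or r.read_state()
        T=np.eye(4);T[:3,:3]=R.from_quat(st['tcp_rot']).as_matrix();T[:3,3]=st['position']
        W=T@np.array(m['tool_from_camera'])
    else: W=np.array(m['world_from_camera'])
    return m,W
def ray(mW,u,v):
    m,W=mW
    d=np.array([(u-m['cx'])/m['fx'],-(v-m['cy'])/m['fy'],-1.])
    d=W[:3,:3]@d; return W[:3,3],d/np.linalg.norm(d)
def onz(mW,u,v,z):
    o,d=ray(mW,u,v); return o+d*(z-o[2])/d[2]
def proj(mW,p):
    m,W=mW
    c=W[:3,:3].T@(np.array(p)-W[:3,3])
    return np.array([m['cx']+m['fx']*c[0]/-c[2], m['cy']-m['fy']*c[1]/-c[2]])
def tri(l):
    A=0;b=0
    for mW,u,v in l:
        o,d=ray(mW,u,v);P=np.eye(3)-np.outer(d,d);A=A+P;b=b+P@o
    x=np.linalg.solve(A,b)
    return x,[np.round(proj(mW,x)-[u,v],1) for mW,u,v in l]
def crop(im,x0,y0,x1,y1,s,fn):
    cv2.imwrite(fn,cv2.resize(im[y0:y1,x0:x1,::-1],None,fx=s,fy=s,interpolation=cv2.INTER_CUBIC))
def snap(n,fn=None):
    st=r.read_state(); im=read_camera(n)
    if fn: cv2.imwrite(fn,im[:,:,::-1])
    return im,cam(n,st)
def down(yaw):
    # tool z down; tool y (jaw axis) direction at world angle yaw ; x = y x z
    y=np.array([np.cos(yaw),np.sin(yaw),0]);z=np.array([0,0,-1.]);x=np.cross(y,z)
    return R.from_matrix(np.c_[x,y,z])
def goto(p,yaw,ref=None):
    """shift & rotvec in tool axes from current measured pose; picks jaw yaw or yaw+pi with smaller turn"""
    st=r.read_state();T=R.from_quat(st['tcp_rot']);
    best=None
    for k in (0,np.pi):
        rv=(T.inv()*down(yaw+k)).as_rotvec()
        if best is None or np.linalg.norm(rv)<np.linalg.norm(best): best=rv
    s=T.inv().apply(np.array(p)-st['position'])
    return np.round(s,4),np.round(best,4)
def status():
    st=r.read_state();T=R.from_quat(st['tcp_rot']).as_matrix()
    print('t %.1f'%st['t'],'p',np.round(st['position'],4),'x',np.round(T[:,0],3),'y',np.round(T[:,1],3),'z',np.round(T[:,2],3),'F',np.round(st['wrist_force'],1),'gap',round(st['finger_gap']*.0881,4),'q',np.round(st['joint_pos'],2))
E
python3 - <<'E'
import cv2
from h import *
im=cv2.imread("pics/top0.png")[:,:,::-1]
crop(im,160,120,300,290,4.5,"pics/t1.png" ) if 0 else crop(im,160,125,300,285,3.7,"pics/t1.png")
crop(im,320,130,480,290,3.7,"pics/t2.png")
im=cv2.imread("pics/scene0.png")[:,:,::-1]
crop(im,320,130,460,270,4.2,"pics/s1.png")
crop(im,90,190,370,350,2.8,"pics/s2.png")
E
```

```text
(no output)
```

View pics/t1.png

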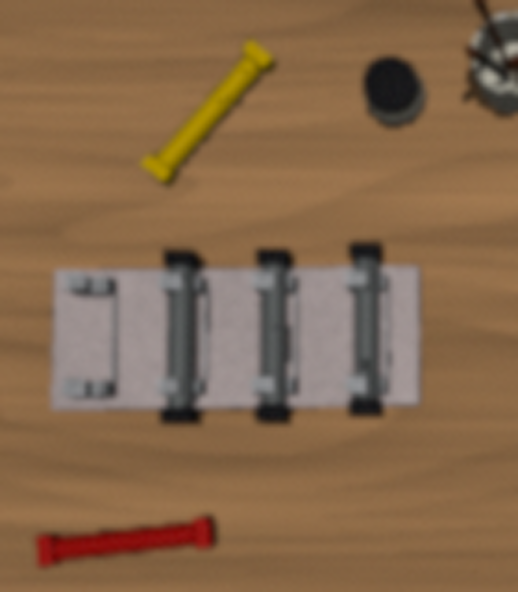

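View pics/t2.png

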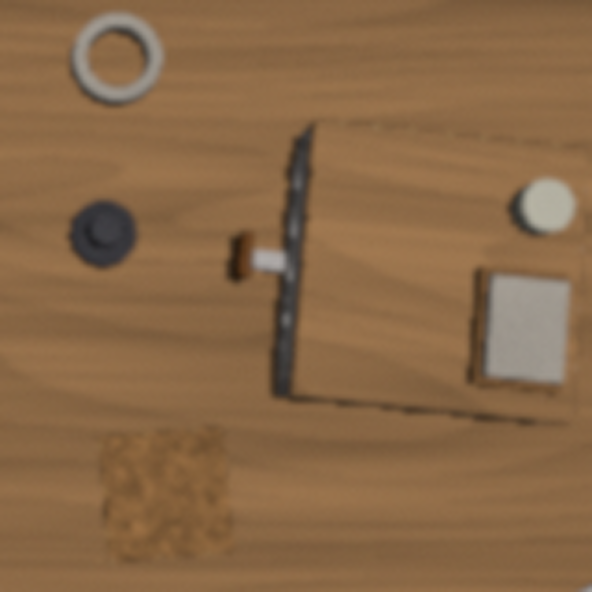

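View pics/s1.png

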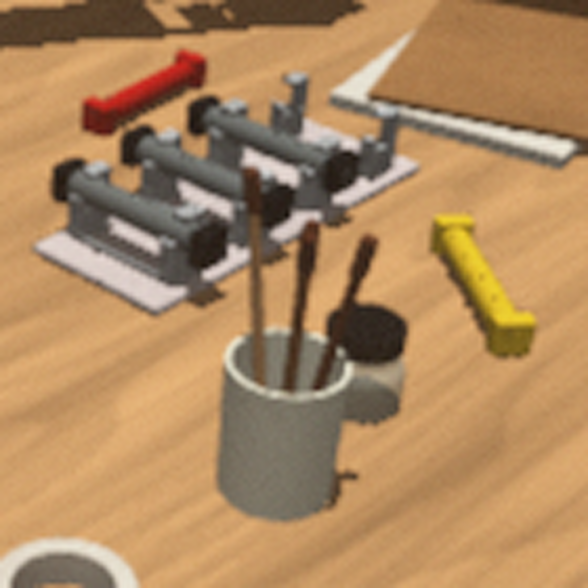

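View pics/s2.png

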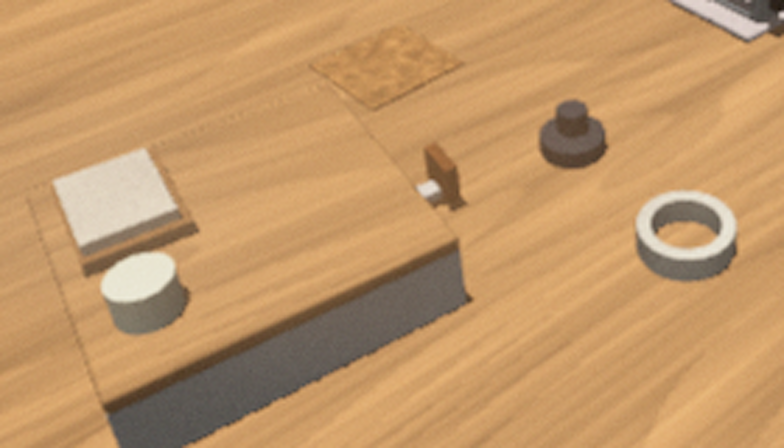

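Run:
```python
from h import *
c=cam("top");s=cam("scene")
f=3.7
def T(x,y,ox,oy): return (ox+x/f-.5+.0,oy+y/f-.5)
P=lambda n,x,y,z,ox,oy: print(n,np.round(onz(c,*T(x,y,ox,oy),z),4))
for n,x,y in [("rack BL",50,408),("TL",55,268),("TR",419,264),("BR",419,404)]: P(n,x,y,.008,160,125)
for n,a,b in [("t3",(183,258),(181,416)),("t2",(275,257),(273,413)),("t1",(366,250),(367,407))]:
    P(n+"far",*a,.059,160,125);P(n+"near",*b,.059,160,125)
for n,x,y,z in [("knob",103,228,.045),("base",104,235,.018),("tab",241,257,.045),("riserFL",290,396,.07),("riserFR",313,123,.07),("mat",168,493,.003),("matc",103,432,.003),("matc",220,428,.003),("matc",238,550,.003),("matc",108,560,.003),("tape",118,57,.025)]: P(n,x,y,z,320,130)
# scene/top triangulation of knob, tab
def S2(x,y): return (90+x/2.8-.5,190+y/2.8-.5)
print(tri([(c,*T(103,228,320,130)),(s,*S2(572,108))]))
print(tri([(c,*T(241,257,320,130)),(s,*S2(441,160))]))
print('pot',onz(c,298,140,.09),'jar',onz(c,265.5,149,.06))
```

```text
rack BL [0.4818 0.4461 0.008 ]
TL [0.6059 0.4471 0.008 ]
TR [0.6124 0.1242 0.008 ]
BR [0.4878 0.1219 0.008 ]
t3far [0.6095 0.3217 0.059 ]
t3near [0.4743 0.3187 0.059 ]
t2far [0.611 0.243 0.059]
t2near [0.4774 0.2409 0.059 ]
t1far [0.6178 0.1651 0.059 ]
t1near [0.4831 0.1613 0.059 ]
knob [ 0.6253 -0.1191  0.045 ]
base [ 0.6227 -0.1221  0.018 ]
tab [ 0.6009 -0.2394  0.045 ]
riserFL [ 0.4797 -0.2758  0.07  ]
riserFR [ 0.715  -0.2987  0.07  ]
mat [ 0.3956 -0.1799  0.003 ]
matc [ 0.4487 -0.1225  0.003 ]
matc [ 0.453  -0.2263  0.003 ]
matc [ 0.3463 -0.2413  0.003 ]
matc [ 0.337  -0.1269  0.003 ]
tape [ 0.7824 -0.1341  0.025 ]
(array([ 0.62532168, -0.1189289 ,  0.04564115]), [array([-0.1, -0. ]), array([-0.1,  0. ])])
(array([ 0.6017255 , -0.2403726 ,  0.03853318]), [array([-0., -0.]), array([-0.1,  0. ])])
pot [0.78046033 0.04018346 0.09      ] jar [0.75747224 0.14537457 0.06      ]
```

Run:
```python
from h import *
status()
for yaw in (-0.097,0.0,1.473): print(yaw, goto([0.58,-0.12,0.25],yaw))
```

```text
t 0.1 p [0.2908 0.6085 0.2377] x [-0.902  0.431  0.   ] y [ 0.431  0.902 -0.002] z [-0.001 -0.002 -1.   ] F [ 0.3  0.2 -0.3] gap 0.0884 q [ 1.09  0.26  1.61  0.    1.27 -0.04]
-0.097 (array([-0.5751, -0.5327, -0.0115]), array([-1.600e-03,  1.000e-03,  1.222e+00]))
0.0 (array([-0.5751, -0.5327, -0.0115]), array([-1.600e-03,  9.000e-04,  1.125e+00]))
1.473 (array([-0.5751, -0.5327, -0.0115]), array([-0.0017, -0.0004, -0.348 ]))
```

Request:
servo_tool([
  [0.088,[-0.3,-0.265,-0.006],[0,0,0.6]],
  [0.088,[-0.3,-0.265,-0.006],[0,0,0.6]],
  [0.088,[-0.3,-0.265,-0.006],[0,0,0.6]],
  [0.088,[-0.3,-0.265,-0.006],[0,0,0.6]],
  [0.088,[-0.61,-0.53,-0.012],[0,0,1.22]],
  [0.088,[-0.61,-0.53,-0.012],[0,0,1.22]],
  [0.088,[-0.61,-0.53,-0.012],[0,0,1.22]],
  [0.088,[-0.61,-0.53,-0.012],[0,0,1.22]],
], squeeze=30)

```text
t: 0.95
position: [0.4495, 0.2398, 0.2446]
tcp_rot: [0.735, 0.678, 0.0, 0.0]
wrist_force: [0.3, -0.2, -0.1]
finger_gap: 0.998
```

Run:
```python
from h import *
status()
print(goto([0.62,-0.16,0.27],-0.097))
```

```text
t 0.9 p [0.4495 0.2398 0.2446] x [ 0.081  0.997 -0.   ] y [ 0.997 -0.081  0.   ] z [ 0. -0. -1.] F [ 0.3 -0.2 -0.1] gap 0.0879 q [ 0.44 -0.06  1.94 -0.    1.25  0.52]
(array([-0.3847,  0.2022, -0.0254]), array([0.0001, 0.    , 0.0161]))
```

Request:
servo_tool([
  [0.088,[-0.385,0.19,-0.026],[0,0,0.016]],
  [0.088,[-0.385,0.19,-0.026],[0,0,0.016]],
  [0.088,[-0.385,0.19,-0.026],[0,0,0.016]],
  [0.088,[-0.385,0.19,-0.026],[0,0,0.016]],
  [0.088,[-0.385,0.19,-0.026],[0,0,0.016]],
  [0.088,[-0.385,0.19,-0.026],[0,0,0.016]],
  [0.088,[-0.385,0.19,-0.026],[0,0,0.016]],
  [0.088,[-0.385,0.19,-0.026],[0,0,0.016]],
])

```text
t: 1.75
position: [0.5989, -0.1306, 0.2687]
tcp_rot: [0.739, 0.674, -0.0, -0.0]
wrist_force: [1.3, 1.8, 0.5]
finger_gap: 0.998
```

Request:
servo_tool([
  [0.088,[-0.01,0.01,0],[0,0,0]],
  [0.088,[0,0.01,0],[0,0,0]],
  [0.088,[0,0.01,0],[0,0,0]],
  [0.088,[0,0.01,0],[0,0,0]],
  [0.088,[0,0.01,0],[0,0,0]],
  [0.088,[0,0.01,0],[0,0,0]],
  [0.088,[0,0.01,0],[0,0,0]],
  [0.088,[0,0.01,0],[0,0,0]],
])

```text
t: 2.55
position: [0.6086, -0.1291, 0.269]
tcp_rot: [0.738, 0.674, 0.0, 0.0]
wrist_force: [0.5, 0.5, -0.5]
finger_gap: 1.002
```

Run:
```python
from h import *
status()
snap("wrist","pics/w1.png")
```

```text
t 2.5 p [ 0.6086 -0.1291  0.269 ] x [ 0.09   0.996 -0.   ] y [ 0.996 -0.09   0.   ] z [ 0. -0. -1.] F [ 0.5  0.5 -0.5] gap 0.0883 q [-0.25  0.15  1.69 -0.    1.31 -0.16]
```

View pics/w1.png

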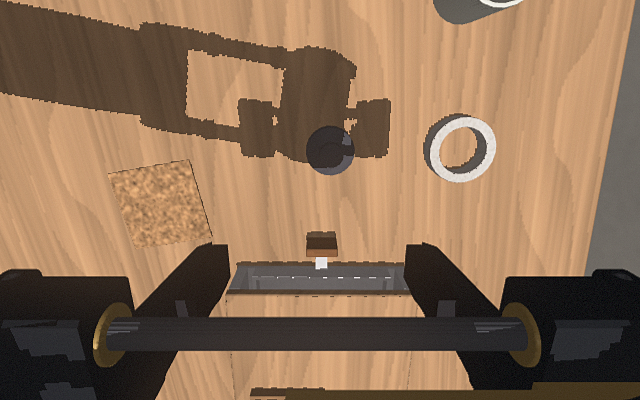

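Run:
```python
from h import *
im=cv2.imread("pics/w1.png")[:,:,::-1]
crop(im,90,100,420,320,2.4,"pics/w1c.png")
c=cam("wrist")
for n,u,v,z in [("tabtop",322,252,.045),("edgeL",228,293,.07),("edgeR",412,293,.07),("mat1",108,174,.003),("mat2",188,160,.003),("mat3",213,240,.003),("mat4",135,249,.003)]: print(n,onz(c,u,v,z).round(4))
```

```text
tabtop [ 0.606  -0.2414  0.045 ]
edgeL [ 0.4876 -0.2735  0.07  ]
edgeR [ 0.7115 -0.2938  0.07  ]
mat1 [ 0.3395 -0.127   0.003 ]
mat2 [ 0.446  -0.1182  0.003 ]
mat3 [ 0.4567 -0.2314  0.003 ]
mat4 [ 0.3462 -0.2352  0.003 ]
```

View pics/w1c.png

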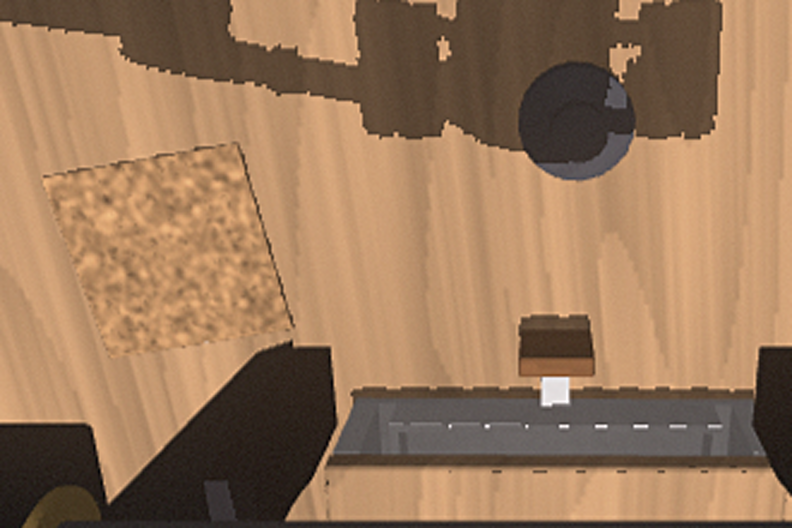

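Run:
```python
from h import *
c=cam("wrist")
w=onz(c,330.3,150.4,.014); k=onz(c,90+580/2.4,100+130/2.4,.045);print(w,k, onz(c,322.1,263.3,.035), onz(c,322,294.6,.07))
t=cam("top"); print(tri([(c,90+580/2.4,100+130/2.4),(t,347.3,191.1)]))
print(tri([(c,322,253),(t,385.9,198.9)]))
for z in (.1,.022): print(goto([w[0],w[1],z],-0.097))
```

```text
[ 0.62693342 -0.12017686  0.014     ] [ 0.62729734 -0.11908783  0.045     ] [ 0.60443313 -0.26290923  0.035     ] [ 0.60174399 -0.28614167  0.07      ]
(array([ 0.62703196, -0.12017777,  0.03657944]), [array([-0.5, -0.4]), array([ 0.2, -0.2])])
(array([ 0.60381947, -0.24548123,  0.0380299 ]), [array([-1.5, -0.5]), array([ 0.2, -0.6])])
(array([0.0107, 0.0174, 0.169 ]), array([0.0002, 0.0001, 0.0063]))
(array([0.0107, 0.0174, 0.247 ]), array([0.0002, 0.0001, 0.0063]))
```

Request:
servo_tool([
  [0.08,[0.011,0.018,0.04],[0,0,0.006]],
  [0.07,[0.011,0.018,0.09],[0,0,0.006]],
  [0.065,[0.011,0.018,0.14],[0,0,0.006]],
  [0.06,[0.011,0.018,0.18],[0,0,0.006]],
  [0.06,[0.011,0.018,0.21],[0,0,0.006]],
  [0.06,[0.011,0.018,0.23],[0,0,0.006]],
  [0.06,[0.011,0.018,0.245],[0,0,0.006]],
  [0.06,[0.011,0.018,0.245],[0,0,0.006]],
])

```text
t: 3.4
position: [0.6257, -0.1198, 0.0214]
tcp_rot: [0.741, 0.672, -0.001, -0.002]
wrist_force: [0.1, -0.0, -0.3]
finger_gap: 0.682
```

Request:
servo_tool([
  [0.05,[0,0,0],[0,0,0]],
  [0.04,[0,0,0],[0,0,0]],
  [0.02,[0,0,0],[0,0,0]],
  [0.01,[0,0,0],[0,0,0]],
  [0.01,[0,0,0],[0,0,0]],
  [0.01,[0,0,0],[0,0,0]],
  [0.01,[0,0,0],[0,0,0]],
  [0.01,[0,0,0],[0,0,0]],
], squeeze=35)

```text
t: 4.2
position: [0.6269, -0.1201, 0.025]
tcp_rot: [0.74, 0.672, -0.0, -0.0]
wrist_force: [-4.8, 1.1, 5.6]
finger_gap: 0.309
```

Run:
```python
from h import *
status()
m=np.mean([[0.3395,-.127],[.446,-.1182],[.4567,-.2314],[.3462,-.2352]],0);print(m)
print(goto([m[0],m[1],0.08],-0.097))
```

```text
t 4.2 p [ 0.6269 -0.1201  0.025 ] x [ 0.097  0.995 -0.   ] y [ 0.995 -0.097 -0.001] z [-0.001  0.    -1.   ] F [-4.8  1.1  5.6] gap 0.0272 q [-0.23  0.4   1.85 -0.    0.89 -0.13]
[ 0.3971  -0.17795]
(array([-0.0798, -0.2232, -0.0547]), array([-0.0013,  0.0001,  0.0002]))
```

Request:
servo_tool([
  [0.01,[0,0,-0.03],[0,0,0]],
  [0.01,[0,0,-0.06],[0,0,0]],
  [0.01,[-0.027,-0.075,-0.06],[0,0,0]],
  [0.01,[-0.04,-0.11,-0.06],[0,0,0]],
  [0.01,[-0.053,-0.15,-0.06],[0,0,0]],
  [0.01,[-0.067,-0.187,-0.06],[0,0,0]],
  [0.01,[-0.08,-0.223,-0.06],[0,0,0]],
  [0.01,[-0.08,-0.223,-0.06],[0,0,0]],
])

```text
t: 5.0
position: [0.3913, -0.177, 0.0817]
tcp_rot: [0.741, 0.671, -0.002, -0.003]
wrist_force: [0.3, 0.7, -4.3]
finger_gap: 0.305
```

Run:
```python
from h import *
status()
print(goto([0.3965,-.179,0.028],-0.097))
snap("wrist","pics/w2.png")
```

```text
t 5.0 p [ 0.3913 -0.177   0.0817] x [0.099 0.995 0.002] y [ 0.995 -0.099 -0.007] z [-0.007  0.002 -1.   ] F [ 0.3  0.7 -4.3] gap 0.0269 q [-0.48 -0.04  2.26 -0.    0.93 -0.38]
(array([-0.0015,  0.0057,  0.0536]), array([-0.0068, -0.0017, -0.0023]))
```

View pics/w2.png

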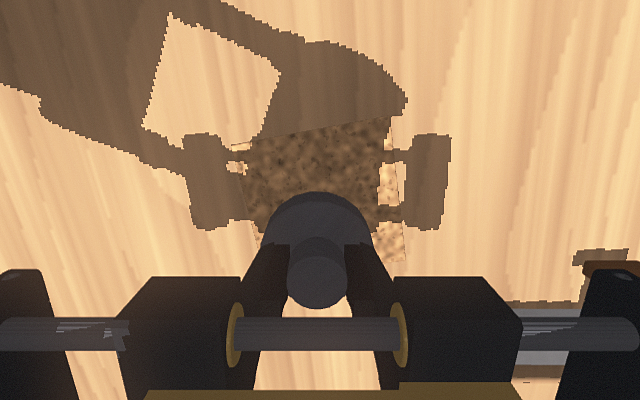

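Request:
servo_tool([
  [0.01,[0,0,0.015],[0,0,0]],
  [0.01,[0,0,0.03],[0,0,0]],
  [0.01,[0,0,0.04],[0,0,0]],
  [0.01,[0,0,0.048],[0,0,0]],
  [0.01,[0,0,0.052],[0,0,0]],
  [0.01,[0,0,0.054],[0,0,0]],
  [0.01,[0,0,0.054],[0,0,0]],
  [0.01,[0,0,0.054],[0,0,0]],
])

```text
t: 5.85
position: [0.3984, -0.1784, 0.0303]
tcp_rot: [0.741, 0.672, 0.0, 0.0]
wrist_force: [0.7, -0.3, -5.1]
finger_gap: 0.307
```

Run:
```python
from h import *
status()
```

```text
t 5.8 p [ 0.3984 -0.1784  0.0303] x [ 0.097  0.995 -0.   ] y [ 0.995 -0.097  0.001] z [ 0.001 -0.    -1.   ] F [ 0.7 -0.3 -5.1] gap 0.027 q [-0.48  0.05  2.28  0.    0.81 -0.38]
```

Request:
servo_tool([
  [0.01,[0,0,0.002],[0,0,0]],
  [0.01,[0,0,0.004],[0,0,0]],
  [0.01,[0,0,0.004],[0,0,0]],
  [0.03,[0,0,0.004],[0,0,0]],
  [0.05,[0,0,0.004],[0,0,0]],
  [0.065,[0,0,0.004],[0,0,0]],
  [0.065,[0,0,0.004],[0,0,0]],
  [0.065,[0,0,0.0],[0,0,0]],
])

```text
t: 6.65
position: [0.3974, -0.1779, 0.0295]
tcp_rot: [0.741, 0.672, -0.0, -0.001]
wrist_force: [0.3, -0.3, 0.3]
finger_gap: 0.676
```

Request:
servo_tool([
  [0.065,[0,0,-0.02],[0,0,0]],
  [0.065,[0,0,-0.05],[0,0,0]],
  [0.065,[0,0,-0.1],[0,0,0]],
  [0.065,[0,0,-0.1],[0,0,0]],
  [0.065,[0,0.05,-0.1],[0,0,0]],
  [0.065,[0,0.1,-0.1],[0,0,0]],
  [0.065,[0,0.15,-0.1],[0,0,0]],
  [0.065,[0,0.15,-0.1],[0,0,0]],
])

```text
t: 7.45
position: [0.5526, -0.1934, 0.129]
tcp_rot: [0.74, 0.672, 0.001, 0.001]
wrist_force: [0.4, 0.8, -0.6]
finger_gap: 0.735
```

Run:
```python
from h import *
status()
im,c=snap("wrist","pics/w3.png")
```

```text
t 7.5 p [ 0.5526 -0.1934  0.129 ] x [ 0.096  0.995 -0.   ] y [ 0.995 -0.096  0.003] z [ 0.003 -0.001 -1.   ] F [ 0.4  0.8 -0.6] gap 0.0648 q [-0.38  0.19  1.91  0.    1.04 -0.28]
```

View pics/w3.png

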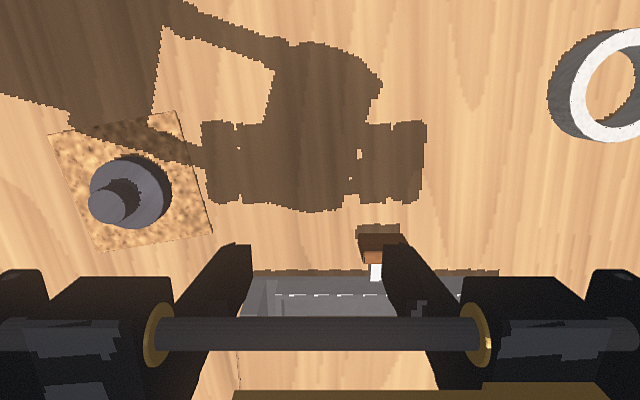

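Run:
```python
from h import *
c=cam("wrist")
print(onz(c,361.5,257,.045), onz(c,361,248,.045))
im=cv2.imread("pics/w3.png")[:,:,::-1]; crop(im,330,210,430,290,7,"pics/w3c.png")
print(goto([.605,-.243,.1],-0.094),goto([.605,-.243,.02],-0.094))
```

```text
[ 0.58045047 -0.23889548  0.045     ] [ 0.58046902 -0.23107421  0.045     ]
(array([-0.0447,  0.0603,  0.0285]), array([-0.0009, -0.0003, -0.0017])) (array([-0.0447,  0.0604,  0.1085]), array([-0.0009, -0.0003, -0.0017]))
```

View pics/w3c.png

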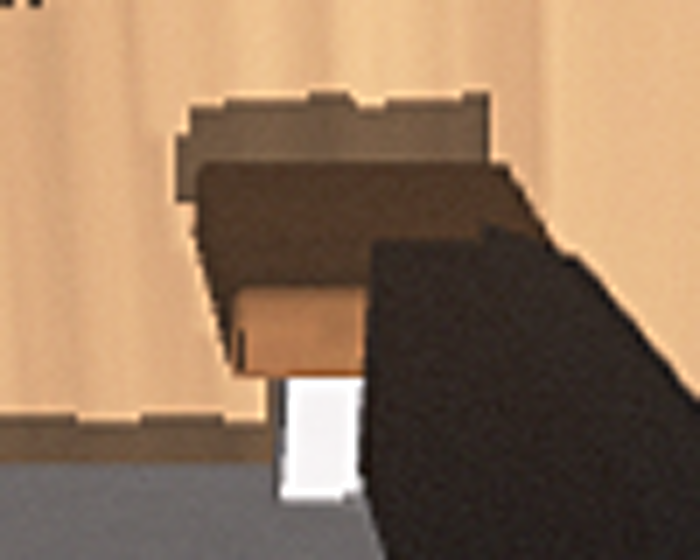

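Request:
servo_tool([
  [0.07,[-0.043,0.04,0],[0,0,0]],
  [0.07,[-0.043,0.059,0.02],[0,0,0]],
  [0.07,[-0.043,0.059,0.05],[0,0,0]],
  [0.07,[-0.043,0.059,0.08],[0,0,0]],
  [0.07,[-0.043,0.059,0.1],[0,0,0]],
  [0.07,[-0.043,0.059,0.107],[0,0,0]],
  [0.05,[-0.043,0.059,0.107],[0,0,0]],
  [0.03,[-0.043,0.059,0.107],[0,0,0]],
], squeeze=40)

```text
t: 8.3
position: [0.6019, -0.2415, 0.0241]
tcp_rot: [0.741, 0.672, 0.0, 0.001]
wrist_force: [0.2, -0.8, -0.1]
finger_gap: 0.639
```

Request:
servo_tool([
  [0.03,[0,0,0],[0,0,0]],
  [0.03,[0,0,0],[0,0,0]],
  [0.03,[0,0,0],[0,0,0]],
  [0.03,[0,0,0],[0,0,0]],
  [0.03,[0,0,0],[0,0,0]],
  [0.03,[0.01,0,0],[0,0,0]],
  [0.03,[0.03,0,0],[0,0,0]],
  [0.03,[0.04,0,0],[0,0,0]],
])

```text
t: 9.1
position: [0.6086, -0.2016, 0.0248]
tcp_rot: [0.74, 0.672, 0.002, 0.003]
wrist_force: [4.0, -2.2, -2.6]
finger_gap: 0.448
```

Run:
```python
from h import *
status()
im,c=snap("wrist","pics/w4.png")
```

```text
t 9.1 p [ 0.6086 -0.2016  0.0248] x [ 0.097  0.995 -0.002] y [ 0.995 -0.097  0.006] z [ 0.006 -0.002 -1.   ] F [ 4.  -2.2 -2.6] gap 0.0395 q [-0.36  0.4   1.85  0.    0.88 -0.26]
```

View pics/w4.png

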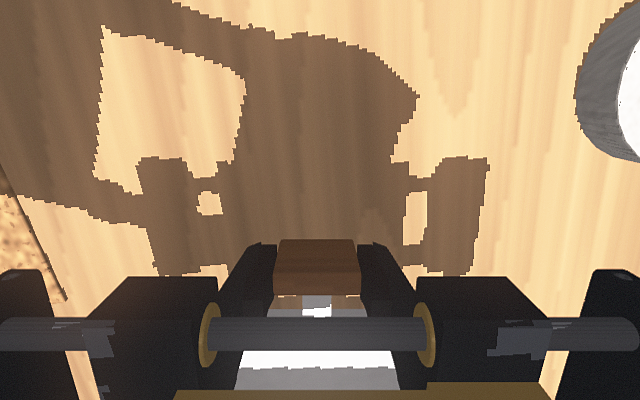

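Request:
servo_tool([
  [0.03,[0.025,0,0],[0,0,0]],
  [0.03,[0.05,0,0],[0,0,0]],
  [0.03,[0.075,0,0],[0,0,0]],
  [0.03,[0.1,0,0],[0,0,0]],
  [0.03,[0.125,0,0],[0,0,0]],
  [0.03,[0.15,0,0],[0,0,0]],
  [0.03,[0.17,0,0],[0,0,0]],
  [0.03,[0.185,0,0],[0,0,0]],
])

```text
t: 9.95
position: [0.6258, -0.0225, 0.0247]
tcp_rot: [0.738, 0.674, -0.002, 0.006]
wrist_force: [0.6, -53.8, -1.0]
finger_gap: 0.448
```

Request:
servo_tool([
  [0.03,[0.004,0,0],[0,0,0]],
  [0.03,[0.008,0,0],[0,0,0]],
  [0.03,[0.01,0,0],[0,0,0]],
  [0.03,[0.01,0,0],[0,0,0]],
  [0.03,[0.01,0,0],[0,0,0]],
  [0.03,[0.01,0,0],[0,0,0]],
  [0.03,[0.01,0,0],[0,0,0]],
  [0.03,[0.01,0,0],[0,0,0]],
])

```text
t: 10.75
position: [0.6259, -0.0214, 0.0246]
tcp_rot: [0.739, 0.673, -0.006, 0.008]
wrist_force: [0.6, -47.4, 0.7]
finger_gap: 0.45
```

Run:
```python
from h import *
status()
im,c=snap("top","pics/top1.png"); crop(im,300,120,480,290,3.4,"pics/top1c.png")
```

```text
t 10.8 p [ 0.6259 -0.0214  0.0246] x [ 0.093  0.996 -0.019] y [ 0.996 -0.093  0.004] z [ 0.003 -0.019 -1.   ] F [  0.6 -47.4   0.7] gap 0.0396 q [-0.06  0.38  1.88 -0.02  0.87  0.05]
```

View pics/top1c.png

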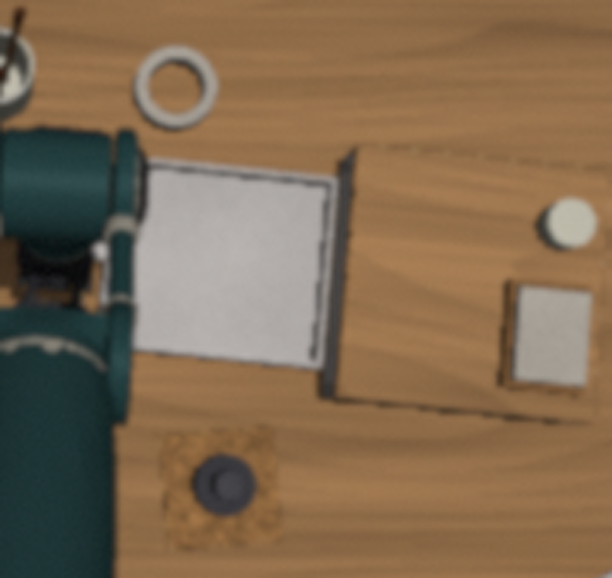

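Request:
servo_tool([
  [0.03,[-0.012,0,0],[0,0,0]],
  [0.03,[-0.012,0,0],[0,0,0]],
  [0.06,[-0.012,0,0],[0,0,0]],
  [0.075,[-0.012,0,0],[0,0,0]],
  [0.075,[-0.012,0,-0.02],[0,0,0]],
  [0.075,[-0.012,0,-0.06],[0,0,0]],
  [0.075,[-0.012,0,-0.1],[0,0,0]],
  [0.075,[-0.012,0,-0.14],[0,0,0]],
])

```text
t: 11.6
position: [0.6223, -0.0183, 0.1637]
tcp_rot: [0.74, 0.672, -0.001, -0.001]
wrist_force: [0.7, -0.2, -0.2]
finger_gap: 0.85
```

Run:
```python
from h import *
status()
im,c=snap("wrist","pics/w5.png")
print(goto([.548,.12,.26],1.59))
```

```text
t 11.6 p [ 0.6223 -0.0183  0.1637] x [0.096 0.995 0.   ] y [ 0.995 -0.096 -0.002] z [-0.002  0.    -1.   ] F [ 0.7 -0.2 -0.2] gap 0.0749 q [-0.07  0.22  1.8   0.    1.12  0.03]
(array([ 0.1305, -0.091 , -0.0885]), array([ 0.0081, -0.0081,  1.4555]))
```

View pics/w5.png

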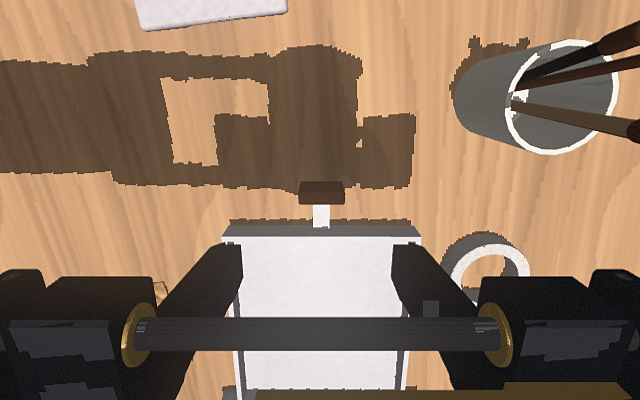

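Request:
servo_tool([
  [0.075,[0,0,-0.05],[0,0,0]],
  [0.075,[0.05,-0.03,-0.1],[0,0,-0.15]],
  [0.075,[0.1,-0.06,-0.1],[0,0,-0.3]],
  [0.075,[0.13,-0.08,-0.1],[0,0,-0.45]],
  [0.075,[0.15,-0.1,-0.1],[0,0,-0.6]],
  [0.075,[0.17,-0.11,-0.1],[0,0,-0.75]],
  [0.075,[0.19,-0.12,-0.1],[0,0,-0.9]],
  [0.075,[0.209,-0.121,-0.1],[0,0,-1.05]],
])

```text
t: 12.45
position: [0.5211, 0.2022, 0.2627]
tcp_rot: [0.3, 0.954, -0.0, -0.001]
wrist_force: [0.8, 1.1, -0.1]
finger_gap: 0.849
```

Run:
```python
from h import *
status()
print(goto([.51,.2,.26],1.59))
im,c=snap("top","pics/top2.png"); crop(im,300,120,480,290,3.4,"pics/top2c.png")
```

```text
t 12.4 p [0.5211 0.2022 0.2627] x [-0.82   0.573  0.001] y [ 0.573  0.82  -0.001] z [-0.001  0.    -1.   ] F [ 0.8  1.1 -0.1] gap 0.0748 q [ 0.33  0.03  1.82  0.    1.29 -0.64]
(array([ 0.0079, -0.0082,  0.0027]), array([-3.000e-04, -1.100e-03, -6.288e-01]))
```

View pics/top2c.png

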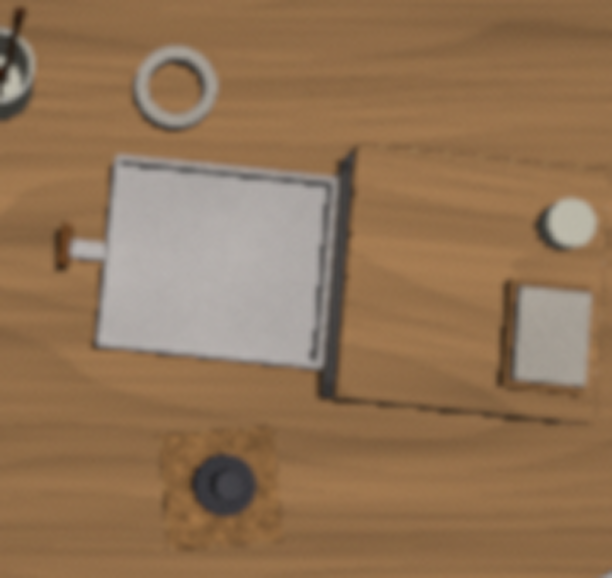

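Run:
```python
from h import *
t=cam("top")
P=[]
for x,y in [(115,157),(337,178),(320,368),(96,347)]:
    p=onz(t,300+x/3.4-.5+.15,120+y/3.4-.5+.15,.035);P.append(p);print(p.round(4))
P=np.array(P);c=P.mean(0);print(c, [np.linalg.norm(P[i]-P[(i+1)%4]).round(4) for i in range(4)])
print('angles',np.degrees(np.arctan2(*(P[1]-P[0])[[1,0]])),np.degrees(np.arctan2(*(P[2]-P[3])[[1,0]])),np.degrees(np.arctan2(*(P[0]-P[3])[[1,0]])),np.degrees(np.arctan2(*(P[1]-P[2])[[1,0]])))
print('tab',onz(t,300+65/3.4-.5,120+246/3.4-.5,.045))
```

```text
[ 0.7096 -0.0746  0.035 ]
[ 0.6912 -0.2882  0.035 ]
[ 0.5085 -0.2697  0.035 ]
[ 0.5267 -0.0572  0.035 ]
[ 0.60899058 -0.17242307  0.035     ] [np.float64(0.2144), np.float64(0.1836), np.float64(0.2132), np.float64(0.1837)]
angles -94.92314072141981 -94.9023347283475 -5.418616312510845 -5.7734480034745905
tab [ 0.6220757  -0.02656551  0.045     ]
```

Request:
servo_tool([
  [0.075,[0.008,-0.008,0.003],[0,0,-0.15]],
  [0.075,[0.008,-0.008,0.003],[0,0,-0.3]],
  [0.075,[0.008,-0.008,0.003],[0,0,-0.45]],
  [0.075,[0.008,-0.008,0.003],[0,0,-0.58]],
  [0.075,[0.008,-0.008,0.003],[0,0,-0.629]],
  [0.075,[0.008,-0.008,0.003],[0,0,-0.629]],
  [0.075,[0.008,-0.008,0.003],[0,0,-0.629]],
  [0.075,[0.008,-0.008,0.003],[0,0,-0.629]],
])

```text
t: 13.3
position: [0.5118, 0.1986, 0.2597]
tcp_rot: [-0.005, 1.0, -0.0, -0.0]
wrist_force: [0.4, 0.6, -0.2]
finger_gap: 0.852
```

Run:
```python
from h import *
status()
im,c=snap("wrist","pics/w6.png")
```

```text
t 13.3 p [0.5118 0.1986 0.2597] x [-1.   -0.01  0.  ] y [-0.01  1.   -0.  ] z [-0. -0. -1.] F [ 0.4  0.6 -0.2] gap 0.0751 q [ 0.32  0.01  1.85 -0.    1.28 -1.26]
```

View pics/w6.png

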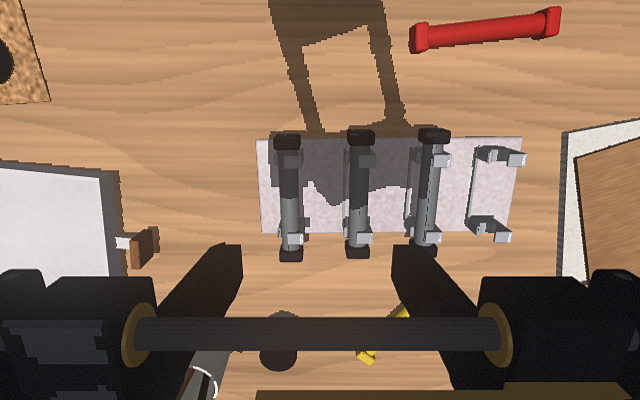

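Run:
```python
from h import *
im=cv2.imread("pics/w6.png")[:,:,::-1]; crop(im,250,115,530,270,2.8,"pics/w6c.png")
```

```text
(no output)
```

View pics/w6c.png

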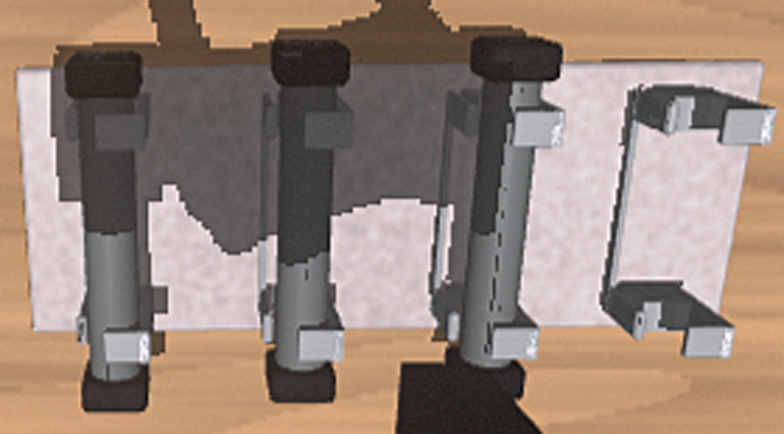

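Run:
```python
from h import *
c=cam("wrist")
f=lambda x,y,z: onz(c,250+x/2.8-.3,115+y/2.8-.3,z)
for n,x,y,z in [("rTL",18,70,.008),("rTR",761,62,.008),("rBL",35,329,.008),("t1a",105,150,.045),("t1b",112,300,.045),("t2a",308,150,.045),("t2b",304,300,.045),("t3a",512,150,.045),("t3b",491,300,.045),
 ("t1c1",106,62,.055),("t1c2",115,392,.055),("t3c1",516,48,.055)]: print(n,f(x,y,z).round(4))
for z in (.008,.014,.042): print(z,"bar",f(637,92,z).round(4),f(608,300,z).round(4),"bar2nd",f(267,100,z).round(4),f(265,330,z).round(4))
for z in (.034,.042,.061): print(z,"sq",f(683,112,z).round(4),"lip",f(750,125,z).round(4),f(772,125,z).round(4))
```

```text
rTL [0.4885 0.1252 0.008 ]
rTR [0.4815 0.4443 0.008 ]
rBL [0.6101 0.1276 0.008 ]
t1a [0.5147 0.1653 0.045 ]
t1b [0.5796 0.1672 0.045 ]
t2a [0.5138 0.2468 0.045 ]
t2b [0.5787 0.2485 0.045 ]
t3a [0.5128 0.3286 0.045 ]
t3b [0.5778 0.3276 0.045 ]
t1c1 [0.4783 0.1671 0.055 ]
t1c2 [0.6177 0.1687 0.055 ]
t3c1 [0.4713 0.3217 0.055 ]
0.008 bar [0.495  0.3932 0.008 ] [0.5923 0.3957 0.008 ] bar2nd [0.5003 0.2328 0.008 ] [0.6094 0.2361 0.008 ]
0.014 bar [0.494  0.3902 0.014 ] [0.5898 0.3927 0.014 ] bar2nd [0.4992 0.2323 0.014 ] [0.6067 0.2355 0.014 ]
0.042 bar [0.4895 0.3764 0.042 ] [0.5784 0.3787 0.042 ] bar2nd [0.4943 0.2298 0.042 ] [0.5941 0.2328 0.042 ]
0.034 sq [0.4987 0.4005 0.034 ] lip [0.5038 0.4289 0.034 ] [0.5037 0.4379 0.034 ]
0.042 sq [0.4973 0.3961 0.042 ] lip [0.5022 0.4239 0.042 ] [0.5021 0.4328 0.042 ]
0.061 sq [0.4938 0.3857 0.061 ] lip [0.4985 0.4121 0.061 ] [0.4984 0.4204 0.061 ]
```

Run:
```python
from h import *
for z in (.034,): print(goto([.5495,.165,z],1.5913))
```

```text
(array([-0.0374, -0.0339,  0.2257]), array([-0.0001, -0.0003, -0.0104]))
```

Request:
servo_tool([
  [0.05,[-0.037,-0.034,0.04],[0,0,-0.01]],
  [0.05,[-0.037,-0.034,0.09],[0,0,-0.01]],
  [0.05,[-0.037,-0.034,0.13],[0,0,-0.01]],
  [0.05,[-0.037,-0.034,0.16],[0,0,-0.01]],
  [0.05,[-0.037,-0.034,0.17],[0,0,-0.01]],
  [0.05,[-0.037,-0.034,0.17],[0,0,-0.01]],
  [0.05,[-0.037,-0.034,0.17],[0,0,-0.01]],
  [0.05,[-0.037,-0.034,0.17],[0,0,-0.01]],
])

```text
t: 14.15
position: [0.5514, 0.1657, 0.0926]
tcp_rot: [-0.011, 1.0, 0.001, 0.002]
wrist_force: [0.1, 0.9, 1.0]
finger_gap: 0.566
```

Run:
```python
from h import *
status()
im,c=snap("wrist","pics/w7.png")
print(goto([.5495,.165,.034],1.5913))
```

```text
t 14.2 p [0.5514 0.1657 0.0926] x [-1.    -0.021 -0.005] y [-0.021  1.     0.001] z [ 0.005  0.001 -1.   ] F [0.1 0.9 1. ] gap 0.0498 q [ 0.25  0.21  1.96 -0.    0.97 -1.34]
(array([ 0.0021, -0.0007,  0.0585]), array([0.001 , 0.0045, 0.0008]))
```

View pics/w7.png

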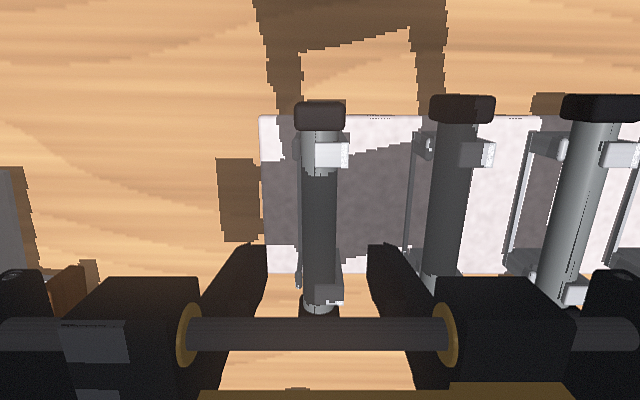

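Request:
servo_tool([
  [0.05,[0,-0.001,0.02],[0,0,0]],
  [0.05,[0,-0.001,0.04],[0,0,0]],
  [0.05,[0,-0.001,0.052],[0,0,0]],
  [0.05,[0,-0.001,0.058],[0,0,0]],
  [0.05,[0,-0.001,0.058],[0,0,0]],
  [0.03,[0,-0.001,0.058],[0,0,0]],
  [0.015,[0,-0.001,0.058],[0,0,0]],
  [0.01,[0,-0.001,0.058],[0,0,0]],
], squeeze=40)

```text
t: 15.0
position: [0.5501, 0.1642, 0.0327]
tcp_rot: [-0.011, 1.0, 0.0, 0.001]
wrist_force: [0.2, -0.2, 0.5]
finger_gap: 0.318
```

Request:
servo_tool([
  [0.01,[0,0,0],[0,0,0]],
  [0.01,[0,0,0],[0,0,0]],
  [0.01,[0,0,0],[0,0,0]],
  [0.01,[0,0,0],[0,0,0]],
  [0.01,[0,0,0],[0,0,0]],
  [0.01,[0,0,0],[0,0,0]],
  [0.01,[0,0,0],[0,0,0]],
  [0.01,[0,0,0],[0,0,0]],
])

```text
t: 15.8
position: [0.5501, 0.1649, 0.0326]
tcp_rot: [-0.011, 1.0, 0.001, 0.001]
wrist_force: [-1.3, 6.1, 3.8]
finger_gap: 0.239
```

Run:
```python
from h import *
status()
```

```text
t 15.8 p [0.5501 0.1649 0.0326] x [-1.    -0.021 -0.001] y [-0.021  1.     0.001] z [ 0.001  0.001 -1.   ] F [-1.3  6.1  3.8] gap 0.0211 q [ 0.25  0.29  1.99  0.    0.86 -1.35]
```

Request:
servo_tool([
  [0.01,[0,-0.006,0],[0,0,0]],
  [0.01,[0,-0.012,0],[0,0,0]],
  [0.01,[0,-0.018,0],[0,0,0]],
  [0.01,[0,-0.024,0],[0,0,0]],
  [0.01,[0,-0.03,0],[0,0,0]],
  [0.01,[0,-0.034,0.0],[0,0,0]],
  [0.01,[0,-0.034,0],[0,0,0]],
  [0.01,[0,-0.034,0],[0,0,0]],
])

```text
t: 16.6
position: [0.5515, 0.1306, 0.034]
tcp_rot: [-0.01, 1.0, 0.001, 0.001]
wrist_force: [-2.5, 4.0, 11.5]
finger_gap: 0.237
```

Run:
```python
from h import *
status()
im,c=snap("wrist","pics/w8.png")
```

```text
t 16.6 p [0.5515 0.1306 0.034 ] x [-1.    -0.021 -0.003] y [-0.021  1.     0.001] z [ 0.003  0.001 -1.   ] F [-2.5  4.  11.5] gap 0.0209 q [ 0.19  0.27  2.01  0.    0.86 -1.4 ]
```

View pics/w8.png

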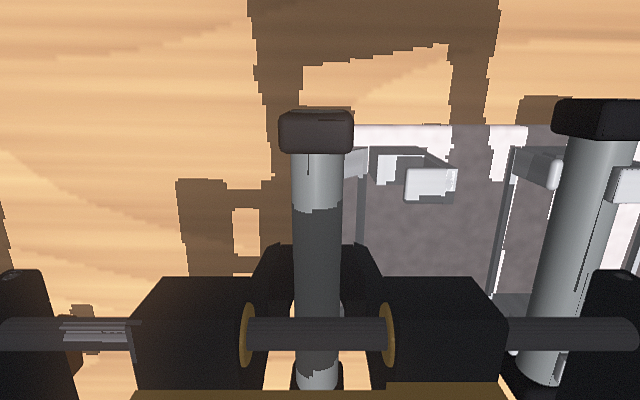

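Run:
```python
from h import *
print(goto([.6036,-.2323,.12],1.480))
```

```text
(array([-0.0447, -0.3639, -0.0863]), array([0.0011, 0.0025, 0.1118]))
```

Request:
servo_tool([
  [0.01,[0,0,-0.02],[0,0,0]],
  [0.01,[0,0,-0.05],[0,0,0]],
  [0.01,[0,-0.03,-0.085],[0,0,0.02]],
  [0.01,[-0.01,-0.07,-0.085],[0,0,0.05]],
  [0.01,[-0.015,-0.11,-0.085],[0,0,0.08]],
  [0.01,[-0.02,-0.15,-0.085],[0,0,0.112]],
  [0.01,[-0.025,-0.19,-0.085],[0,0,0.112]],
  [0.01,[-0.03,-0.23,-0.085],[0,0,0.112]],
])

```text
t: 17.45
position: [0.5841, -0.1015, 0.1163]
tcp_rot: [0.045, 0.999, -0.001, -0.001]
wrist_force: [0.1, 0.2, -0.8]
finger_gap: 0.236
```

Run:
```python
from h import *
status()
im,c=snap("wrist","pics/w9.png")
print(goto([.6036,-.2323,.1],1.480))
```

```text
t 17.4 p [ 0.5841 -0.1015  0.1163] x [-0.996  0.09   0.002] y [ 0.09   0.996 -0.001] z [-0.002 -0.001 -1.   ] F [ 0.1  0.2 -0.8] gap 0.0208 q [-0.21  0.22  1.9  -0.    1.03 -1.69]
(array([-0.0297, -0.1228,  0.0174]), array([-0.0054,  0.0007, -0.0015]))
```

View pics/w9.png

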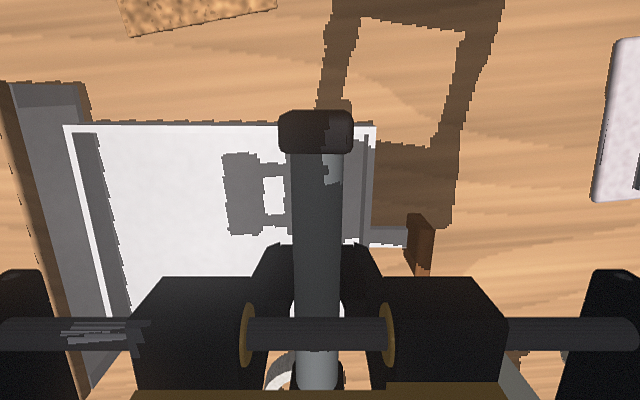

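Request:
servo_tool([
  [0.01,[-0.01,-0.04,0],[0,0,0]],
  [0.01,[-0.02,-0.08,0],[0,0,0]],
  [0.01,[-0.03,-0.115,0],[0,0,0]],
  [0.01,[-0.03,-0.122,0.01],[0,0,0]],
  [0.01,[-0.03,-0.122,0.03],[0,0,0]],
  [0.01,[-0.03,-0.122,0.05],[0,0,0]],
  [0.01,[-0.03,-0.122,0.06],[0,0,0]],
  [0.01,[-0.03,-0.122,0.06],[0,0,0]],
])

```text
t: 18.3
position: [0.6014, -0.2222, 0.054]
tcp_rot: [0.045, 0.999, 0.001, -0.003]
wrist_force: [-0.1, 0.1, -0.5]
finger_gap: 0.236
```

Run:
```python
from h import *
status()
im,c=snap("wrist","pics/w10.png")
print(goto([.6036,-.2323,.0165],1.480))
```

```text
t 18.3 p [ 0.6014 -0.2222  0.054 ] x [-0.996  0.09   0.005] y [0.09  0.996 0.001] z [-0.005  0.002 -1.   ] F [-0.1  0.1 -0.5] gap 0.0208 q [-0.39  0.37  1.83 -0.    0.95 -1.87]
(array([-0.002 , -0.0096,  0.039 ]), array([ 0.0006, -0.003 ,  0.0006]))
```

View pics/w10.png

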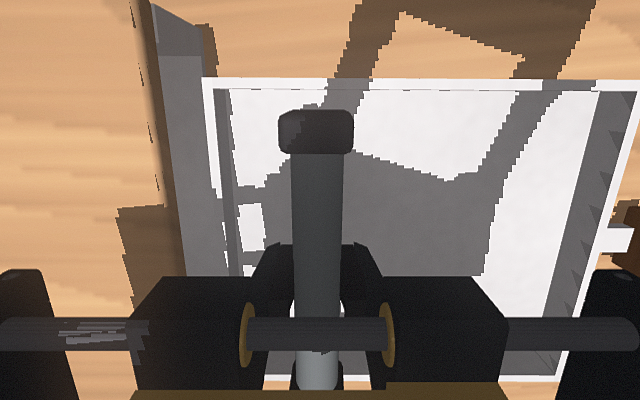

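Request:
servo_tool([
  [0.01,[-0.001,-0.009,0.01],[0,0,0]],
  [0.01,[-0.001,-0.009,0.02],[0,0,0]],
  [0.01,[-0.001,-0.009,0.028],[0,0,0]],
  [0.01,[-0.001,-0.009,0.033],[0,0,0]],
  [0.01,[-0.001,-0.009,0.036],[0,0,0]],
  [0.01,[-0.001,-0.009,0.037],[0,0,0]],
  [0.01,[-0.001,-0.009,0.037],[0,0,0]],
  [0.01,[-0.001,-0.009,0.037],[0,0,0]],
])

```text
t: 19.15
position: [0.6043, -0.2326, 0.0202]
tcp_rot: [0.045, 0.999, -0.0, 0.0]
wrist_force: [0.0, 0.0, -0.5]
finger_gap: 0.238
```

Run:
```python
from h import *
status()
```

```text
t 19.1 p [ 0.6043 -0.2326  0.0202] x [-0.996  0.091 -0.001] y [ 0.091  0.996 -0.   ] z [ 0.001 -0.    -1.   ] F [ 0.   0.  -0.5] gap 0.021 q [-0.41  0.42  1.83  0.    0.89 -1.89]
```

Request:
servo_tool([
  [0.01,[0,0,0.002],[0,0,0]],
  [0.01,[0,0,0.004],[0,0,0]],
  [0.01,[0,0,0.005],[0,0,0]],
  [0.01,[0,0,0.005],[0,0,0]],
  [0.025,[0,0,0.005],[0,0,0]],
  [0.034,[0,0,0.005],[0,0,0]],
  [0.034,[0,0,0.005],[0,0,0]],
  [0.034,[0,0,0.004],[0,0,0]],
])

```text
t: 19.95
position: [0.6038, -0.2325, 0.0156]
tcp_rot: [0.045, 0.999, 0.0, -0.0]
wrist_force: [0.3, -0.2, 0.1]
finger_gap: 0.388
```

Request:
servo_tool([
  [0.034,[0,0,-0.01],[0,0,0]],
  [0.034,[0,0,-0.03],[0,0,0]],
  [0.034,[0,0,-0.06],[0,0,0]],
  [0.034,[0,0,-0.1],[0,0,0]],
  [0.034,[0,0.05,-0.12],[0,0,0]],
  [0.034,[0,0.1,-0.12],[0,0,0]],
  [0.034,[0,0.1,-0.12],[0,0,0]],
  [0.034,[0,0.1,-0.12],[0,0,0]],
])

```text
t: 20.75
position: [0.6133, -0.1317, 0.1368]
tcp_rot: [0.044, 0.999, -0.0, 0.0]
wrist_force: [-0.9, -0.3, 0.1]
finger_gap: 0.386
```

Run:
```python
from h import *
status()
im,c=snap("wrist","pics/w11.png")
print(goto([.548,.2447,.14],1.5913))
```

```text
t 20.8 p [ 0.6133 -0.1317  0.1368] x [-0.996  0.088 -0.001] y [ 0.088  0.996 -0.   ] z [ 0.001 -0.001 -1.   ] F [-0.9 -0.3  0.1] gap 0.034 q [-0.25  0.25  1.81 -0.    1.07 -1.73]
(array([ 0.0984,  0.3702, -0.004 ]), array([-0.0007,  0.0003, -0.1097]))
```

View pics/w11.png

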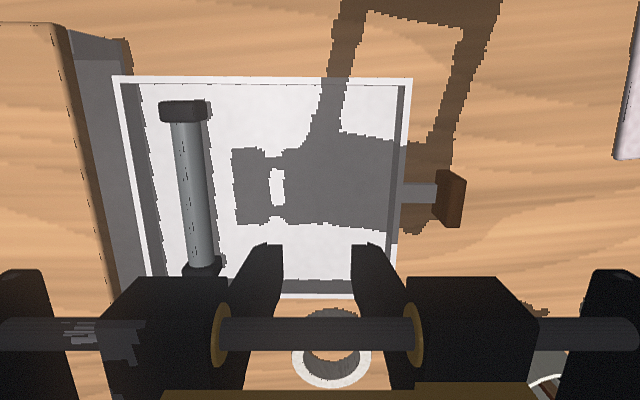

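Request:
servo_tool([
  [0.034,[0.012,0.05,-0.02],[0,0,-0.02]],
  [0.04,[0.025,0.1,-0.02],[0,0,-0.04]],
  [0.05,[0.04,0.15,-0.02],[0,0,-0.06]],
  [0.05,[0.053,0.2,-0.02],[0,0,-0.09]],
  [0.05,[0.065,0.25,-0.02],[0,0,-0.11]],
  [0.05,[0.08,0.3,-0.02],[0,0,-0.11]],
  [0.05,[0.092,0.345,-0.015],[0,0,-0.11]],
  [0.05,[0.099,0.372,-0.004],[0,0,-0.11]],
])

```text
t: 21.6
position: [0.5492, 0.2479, 0.1409]
tcp_rot: [-0.009, 1.0, 0.0, 0.001]
wrist_force: [0.1, 0.2, 0.2]
finger_gap: 0.568
```

Request:
servo_tool([
  [0.05,[0,0.004,0.005],[0,0,0]],
  [0.05,[0,0.004,0.01],[0,0,0]],
  [0.05,[0,0.004,0.02],[0,0,0]],
  [0.05,[0,0.004,0.03],[0,0,0]],
  [0.05,[0,0.004,0.04],[0,0,0]],
  [0.05,[0,0.004,0.045],[0,0,0]],
  [0.05,[0,0.004,0.045],[0,0,0]],
  [0.05,[0,0.004,0.045],[0,0,0]],
])

```text
t: 22.4
position: [0.5483, 0.2502, 0.0948]
tcp_rot: [-0.009, 1.0, -0.0, -0.0]
wrist_force: [0.1, -1.4, 0.2]
finger_gap: 0.566
```

Run:
```python
from h import *
status()
im,c=snap("wrist","pics/w12.png")
print(goto([.548,.2447,.034],1.5913))
```

```text
t 22.4 p [0.5483 0.2502 0.0948] x [-1.    -0.019  0.   ] y [-0.019  1.    -0.   ] z [-0. -0. -1.] F [ 0.1 -1.4  0.2] gap 0.0498 q [ 0.39  0.26  1.9  -0.    0.99 -1.2 ]
(array([ 0.0006, -0.0058,  0.0612]), array([ 0.0002,  0.0006, -0.0015]))
```

View pics/w12.png

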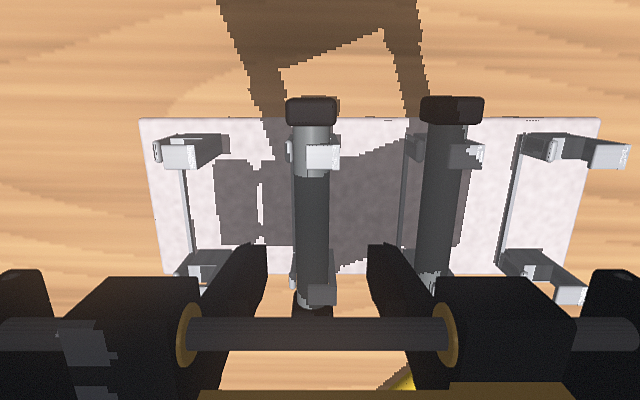

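Request:
servo_tool([
  [0.05,[0,-0.0055,0.02],[0,0,0]],
  [0.05,[0,-0.0055,0.04],[0,0,0]],
  [0.05,[0,-0.0055,0.054],[0,0,0]],
  [0.05,[0,-0.0055,0.06],[0,0,0]],
  [0.05,[0,-0.0055,0.06],[0,0,0]],
  [0.03,[0,-0.0055,0.06],[0,0,0]],
  [0.015,[0,-0.0055,0.06],[0,0,0]],
  [0.01,[0,-0.0055,0.06],[0,0,0]],
])

```text
t: 23.25
position: [0.549, 0.2453, 0.0358]
tcp_rot: [-0.01, 1.0, 0.0, 0.001]
wrist_force: [-0.3, -0.7, 0.2]
finger_gap: 0.318
```

Request:
servo_tool([
  [0.01,[0,0,0],[0,0,0]],
  [0.01,[0,0,0],[0,0,0]],
  [0.01,[0,0,0],[0,0,0]],
  [0.01,[0,0,0],[0,0,0]],
  [0.01,[0,0,0],[0,0,0]],
  [0.01,[0,0,0],[0,0,0]],
  [0.01,[0,0,0],[0,0,0]],
  [0.01,[0,0,0],[0,0,0]],
])

```text
t: 24.05
position: [0.5488, 0.2458, 0.0356]
tcp_rot: [-0.01, 1.0, 0.001, 0.001]
wrist_force: [-1.2, 5.2, 4.6]
finger_gap: 0.24
```

Request:
servo_tool([
  [0.01,[0,-0.006,0],[0,0,0]],
  [0.01,[0,-0.012,0],[0,0,0]],
  [0.01,[0,-0.018,0],[0,0,0]],
  [0.01,[0,-0.024,0],[0,0,0]],
  [0.01,[0,-0.03,0],[0,0,0]],
  [0.01,[0,-0.034,0.0],[0,0,0]],
  [0.01,[0,-0.034,0],[0,0,0]],
  [0.01,[0,-0.034,0],[0,0,0]],
])

```text
t: 24.85
position: [0.5502, 0.2119, 0.0368]
tcp_rot: [-0.009, 1.0, 0.001, 0.001]
wrist_force: [-3.1, 5.7, 10.6]
finger_gap: 0.239
```

Run:
```python
from h import *
status()
im,c=snap("wrist","pics/w13.png")
print(goto([.609,-.1725,.12],1.480))
```

```text
t 24.9 p [0.5502 0.2119 0.0368] x [-1.    -0.019 -0.003] y [-0.019  1.     0.002] z [ 0.002  0.002 -1.   ] F [-3.1  5.7 10.6] gap 0.021 q [ 0.32  0.3   1.96  0.    0.87 -1.27]
(array([-0.0518, -0.3854, -0.0837]), array([0.0018, 0.0025, 0.1097]))
```

View pics/w13.png

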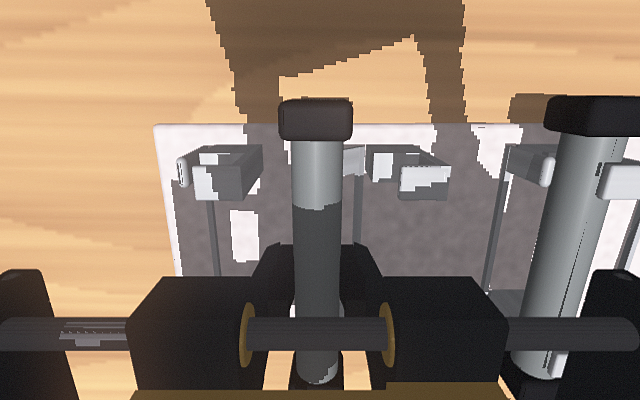

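Request:
servo_tool([
  [0.01,[0,0,-0.02],[0,0,0]],
  [0.01,[0,0,-0.05],[0,0,0]],
  [0.01,[0,-0.03,-0.085],[0,0,0.02]],
  [0.01,[-0.01,-0.07,-0.085],[0,0,0.05]],
  [0.01,[-0.015,-0.11,-0.085],[0,0,0.08]],
  [0.01,[-0.02,-0.15,-0.085],[0,0,0.11]],
  [0.01,[-0.025,-0.19,-0.085],[0,0,0.11]],
  [0.01,[-0.03,-0.23,-0.085],[0,0,0.11]],
])

```text
t: 25.7
position: [0.582, -0.0208, 0.1189]
tcp_rot: [0.045, 0.999, -0.001, -0.001]
wrist_force: [1.2, 0.3, -0.9]
finger_gap: 0.238
```

Run:
```python
from h import *
status()
im,c=snap("top","pics/top3.png")
print(goto([.609,-.1725,.1],1.480))
crop(im,300,120,480,290,3.4,"pics/top3c.png")
```

```text
t 25.7 p [ 0.582  -0.0208  0.1189] x [-0.996  0.09   0.002] y [ 0.09   0.996 -0.001] z [-0.003 -0.001 -1.   ] F [ 1.2  0.3 -0.9] gap 0.0209 q [-0.08  0.2   1.92 -0.    1.03 -1.56]
(array([-0.0393, -0.143 ,  0.0199]), array([-0.0056, -0.0008, -0.0014]))
```

View pics/top3c.png

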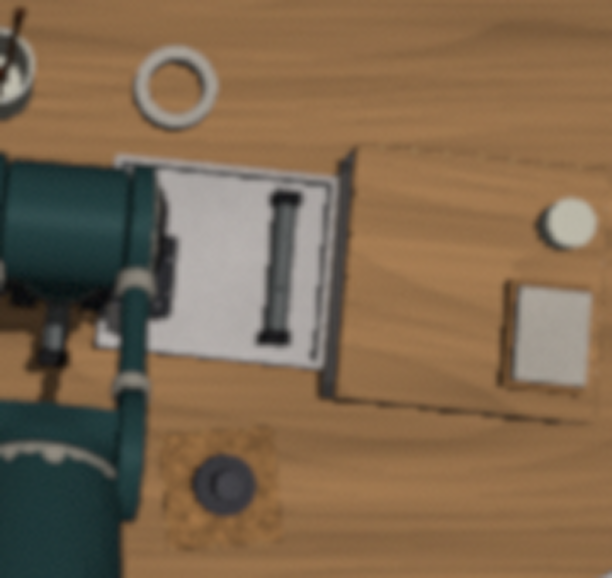

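Request:
servo_tool([
  [0.01,[-0.012,-0.04,0],[0,0,0]],
  [0.01,[-0.024,-0.08,0],[0,0,0]],
  [0.01,[-0.036,-0.12,0],[0,0,0]],
  [0.01,[-0.041,-0.152,0.01],[0,0,0]],
  [0.01,[-0.041,-0.152,0.03],[0,0,0]],
  [0.01,[-0.041,-0.152,0.05],[0,0,0]],
  [0.01,[-0.041,-0.152,0.06],[0,0,0]],
  [0.01,[-0.041,-0.152,0.06],[0,0,0]],
])

```text
t: 26.55
position: [0.6078, -0.173, 0.057]
tcp_rot: [0.045, 0.999, 0.0, -0.003]
wrist_force: [0.0, 0.7, -0.4]
finger_gap: 0.237
```

Run:
```python
from h import *
status()
im,c=snap("wrist","pics/w14.png")
print(goto([.609,-.1725,.018],1.480))
```

```text
t 26.6 p [ 0.6078 -0.173   0.057 ] x [-0.996  0.091  0.006] y [0.091 0.996 0.001] z [-0.006  0.001 -1.   ] F [ 0.   0.7 -0.4] gap 0.0209 q [-0.32  0.35  1.85 -0.    0.95 -1.8 ]
(array([-0.    ,  0.0006,  0.0406]), array([ 0.0002, -0.0032,  0.0004]))
```

View pics/w14.png

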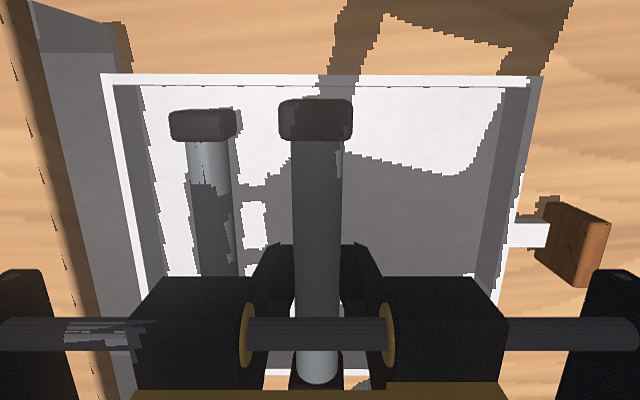

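Request:
servo_tool([
  [0.01,[0,0,0.012],[0,0,0]],
  [0.01,[0,0,0.024],[0,0,0]],
  [0.01,[0,0,0.032],[0,0,0]],
  [0.01,[0,0,0.037],[0,0,0]],
  [0.01,[0,0,0.041],[0,0,0]],
  [0.01,[0,0,0.043],[0,0,0]],
  [0.01,[0,0,0.043],[0,0,0]],
  [0.01,[0,0,0.043],[0,0,0]],
])

```text
t: 27.4
position: [0.6101, -0.1735, 0.0182]
tcp_rot: [0.045, 0.999, 0.0, -0.0]
wrist_force: [-4.6, 1.3, 7.4]
finger_gap: 0.241
```

Run:
```python
from h import *
status()
```

```text
t 27.4 p [ 0.6101 -0.1735  0.0182] x [-0.996  0.09   0.001] y [0.09  0.996 0.   ] z [-0.001  0.    -1.   ] F [-4.6  1.3  7.4] gap 0.0213 q [-0.32  0.4   1.86 -0.    0.87 -1.8 ]
```

Contact made with the tray floor; release and go for the third tube.

Request:
servo_tool([
  [0.02,[0,0,0],[0,0,0]],
  [0.03,[0,0,0],[0,0,0]],
  [0.034,[0,0,0],[0,0,0]],
  [0.034,[0,0,0],[0,0,0]],
  [0.034,[0,0,-0.01],[0,0,0]],
  [0.034,[0,0,-0.03],[0,0,0]],
  [0.034,[0,0,-0.06],[0,0,0]],
  [0.034,[0,0,-0.1],[0,0,0]],
])

```text
t: 28.2
position: [0.6088, -0.173, 0.1163]
tcp_rot: [0.045, 0.999, 0.001, -0.002]
wrist_force: [0.3, 1.3, 0.5]
finger_gap: 0.382
```

Run:
```python
from h import *
status()
print(goto([.546,.3247,.14],1.5913))
```

```text
t 28.2 p [ 0.6088 -0.173   0.1163] x [-0.996  0.091  0.004] y [0.091 0.996 0.001] z [-0.004  0.001 -1.   ] F [0.3 1.3 0.5] gap 0.0337 q [-0.32  0.29  1.81  0.    1.05 -1.8 ]
(array([ 0.1078,  0.49  , -0.0228]), array([ 0.0011, -0.0039, -0.1114]))
```

Request:
servo_tool([
  [0.034,[0.011,0.05,-0.03],[0,0,-0.02]],
  [0.034,[0.022,0.1,-0.03],[0,0,-0.04]],
  [0.04,[0.033,0.15,-0.03],[0,0,-0.06]],
  [0.05,[0.044,0.2,-0.03],[0,0,-0.08]],
  [0.05,[0.055,0.25,-0.03],[0,0,-0.11]],
  [0.05,[0.066,0.3,-0.03],[0,0,-0.11]],
  [0.05,[0.077,0.35,-0.03],[0,0,-0.11]],
  [0.05,[0.088,0.4,-0.03],[0,0,-0.11]],
])

```text
t: 29.0
position: [0.5607, 0.2184, 0.1478]
tcp_rot: [-0.01, 1.0, 0.0, 0.001]
wrist_force: [0.7, 0.4, 1.4]
finger_gap: 0.565
```

Run:
```python
from h import *
status()
print(goto([.546,.3247,.095],1.5913))
im,c=snap("top","pics/top4.png")
crop(im,300,120,480,290,3.4,"pics/top4c.png")
```

```text
t 29.0 p [0.5607 0.2184 0.1478] x [-1.    -0.019 -0.001] y [-0.019  1.     0.   ] z [ 0.001  0.    -1.   ] F [0.7 0.4 1.4] gap 0.0498 q [ 0.33  0.2   1.86 -0.    1.08 -1.26]
(array([0.0128, 0.1065, 0.0529]), array([ 0.0003,  0.0013, -0.0014]))
```

View pics/top4c.png

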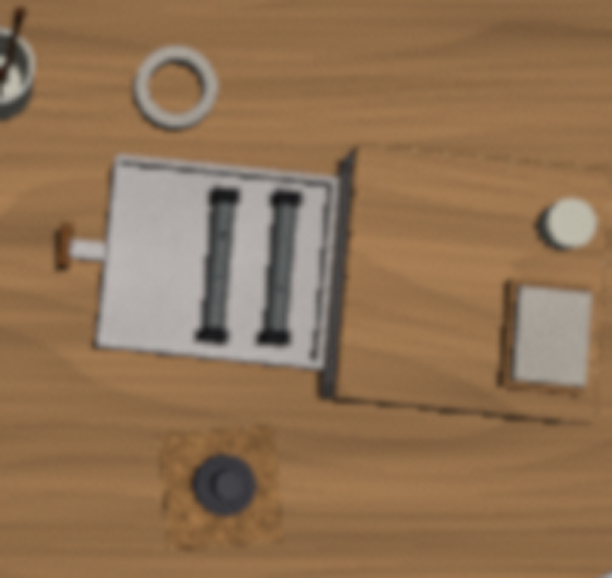

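Two tubes lie flat in the tray and the weight is on the mat. On to tube 3.

Request:
servo_tool([
  [0.05,[0.006,0.04,0],[0,0,0]],
  [0.05,[0.01,0.08,0],[0,0,0]],
  [0.05,[0.012,0.1,0.02],[0,0,0]],
  [0.05,[0.012,0.103,0.04],[0,0,0]],
  [0.05,[0.012,0.103,0.05],[0,0,0]],
  [0.05,[0.012,0.103,0.05],[0,0,0]],
  [0.05,[0.012,0.103,0.05],[0,0,0]],
  [0.05,[0.012,0.103,0.05],[0,0,0]],
])

```text
t: 29.85
position: [0.5481, 0.3188, 0.0982]
tcp_rot: [-0.009, 1.0, 0.0, 0.001]
wrist_force: [-0.5, -0.6, 0.2]
finger_gap: 0.569
```

Run:
```python
from h import *
status()
print(goto([.546,.3247,.0345],1.5913))
im,c=snap("wrist","pics/w15.png")
```

```text
t 29.9 p [0.5481 0.3188 0.0982] x [-1.    -0.018 -0.002] y [-0.018  1.     0.001] z [ 0.002  0.001 -1.   ] F [-0.5 -0.6  0.2] gap 0.0501 q [ 0.49  0.31  1.83 -0.    1.01 -1.1 ]
(array([0.0021, 0.0059, 0.0637]), array([ 0.0008,  0.0018, -0.0023]))
```

View pics/w15.png

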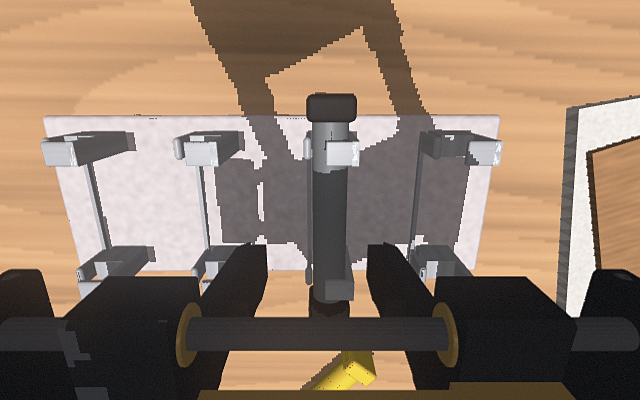

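Request:
servo_tool([
  [0.05,[0.001,0.0065,0.02],[0,0,0]],
  [0.05,[0.001,0.0065,0.04],[0,0,0]],
  [0.05,[0.001,0.0065,0.056],[0,0,0]],
  [0.05,[0.001,0.0065,0.063],[0,0,0]],
  [0.05,[0.001,0.0065,0.063],[0,0,0]],
  [0.03,[0.001,0.0065,0.063],[0,0,0]],
  [0.015,[0.001,0.0065,0.063],[0,0,0]],
  [0.01,[0.001,0.0065,0.063],[0,0,0]],
])

```text
t: 30.7
position: [0.5467, 0.326, 0.0349]
tcp_rot: [-0.01, 1.0, 0.0, 0.001]
wrist_force: [0.9, 0.1, 0.9]
finger_gap: 0.322
```

Request:
servo_tool([
  [0.01,[0,0,0],[0,0,0]],
  [0.01,[0,0,0],[0,0,0]],
  [0.01,[0,0,0],[0,0,0]],
  [0.01,[0,0,0],[0,0,0]],
  [0.01,[0,0,0],[0,0,0]],
  [0.01,[0,0,0],[0,0,0]],
  [0.01,[0,0,0],[0,0,0]],
  [0.01,[0,0,0],[0,0,0]],
])

```text
t: 31.5
position: [0.5465, 0.3261, 0.0347]
tcp_rot: [-0.01, 1.0, 0.0, 0.001]
wrist_force: [-0.4, 0.3, 5.7]
finger_gap: 0.238
```

Request:
servo_tool([
  [0.01,[0,-0.006,0],[0,0,0]],
  [0.01,[0,-0.012,0],[0,0,0]],
  [0.01,[0,-0.018,0],[0,0,0]],
  [0.01,[0,-0.024,0],[0,0,0]],
  [0.01,[0,-0.03,0],[0,0,0]],
  [0.01,[0,-0.034,0.0],[0,0,0]],
  [0.01,[0,-0.034,0],[0,0,0]],
  [0.01,[0,-0.034,0],[0,0,0]],
])

```text
t: 32.3
position: [0.5479, 0.2936, 0.0359]
tcp_rot: [-0.009, 1.0, 0.002, 0.001]
wrist_force: [-2.2, 5.2, 9.0]
finger_gap: 0.238
```

Run:
```python
from h import *
status()
im,c=snap("wrist","pics/w16.png")
print(goto([.6144,-.1127,.12],1.480))
```

```text
t 32.3 p [0.5479 0.2936 0.0359] x [-1.    -0.019 -0.003] y [-0.019  1.     0.004] z [ 0.003  0.004 -1.   ] F [-2.2  5.2  9. ] gap 0.021 q [ 0.45  0.36  1.89  0.    0.89 -1.14]
(array([-0.0592, -0.4072, -0.0854]), array([0.0037, 0.0027, 0.1095]))
```

View pics/w16.png

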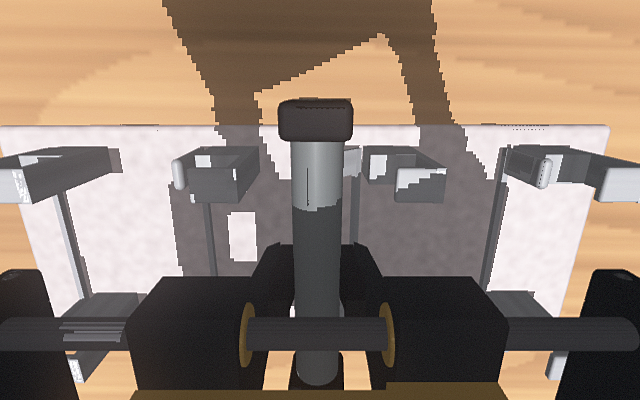

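Request:
servo_tool([
  [0.01,[0,0,-0.02],[0,0,0]],
  [0.01,[0,0,-0.05],[0,0,0]],
  [0.01,[0,-0.03,-0.085],[0,0,0.02]],
  [0.01,[-0.01,-0.07,-0.085],[0,0,0.05]],
  [0.01,[-0.015,-0.11,-0.085],[0,0,0.08]],
  [0.01,[-0.02,-0.15,-0.085],[0,0,0.11]],
  [0.01,[-0.03,-0.19,-0.085],[0,0,0.11]],
  [0.01,[-0.035,-0.23,-0.085],[0,0,0.11]],
])

```text
t: 33.15
position: [0.5853, 0.0602, 0.1178]
tcp_rot: [0.045, 0.999, -0.0, -0.001]
wrist_force: [0.7, 1.0, -0.6]
finger_gap: 0.241
```

Request:
servo_tool([
  [0.01,[0,-0.04,0],[0,0,0]],
  [0.01,[-0.002,-0.08,0],[0,0,0]],
  [0.01,[-0.004,-0.11,0],[0,0,0]],
  [0.01,[-0.006,-0.14,0],[0,0,0]],
  [0.01,[-0.008,-0.16,0],[0,0,0]],
  [0.01,[-0.01,-0.17,0],[0,0,0]],
  [0.01,[-0.01,-0.17,0],[0,0,0]],
  [0.01,[-0.01,-0.17,0],[0,0,0]],
])

```text
t: 33.95
position: [0.5801, -0.1073, 0.1182]
tcp_rot: [0.046, 0.999, 0.0, -0.001]
wrist_force: [0.2, 0.4, -0.8]
finger_gap: 0.237
```

Run:
```python
from h import *
status()
im,c=snap("wrist","pics/w17.png")
print(goto([.6144,-.1127,.06],1.480))
```

```text
t 34.0 p [ 0.5801 -0.1073  0.1182] x [-0.996  0.091  0.001] y [0.091 0.996 0.001] z [-0.001  0.001 -1.   ] F [ 0.2  0.4 -0.8] gap 0.0209 q [-0.23  0.21  1.91  0.    1.03 -1.71]
(array([-0.0346, -0.0026,  0.0583]), array([ 0.0005, -0.001 ,  0.0005]))
```

View pics/w17.png

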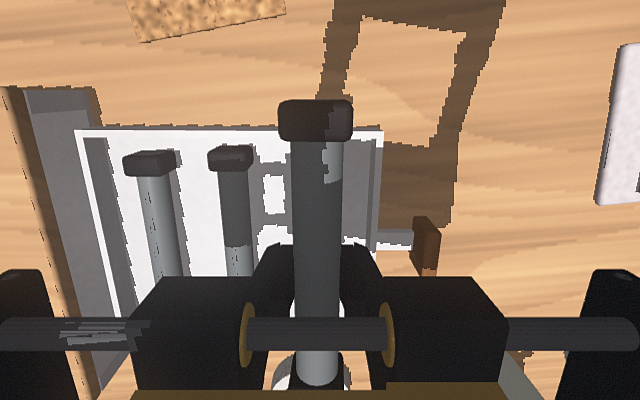

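Request:
servo_tool([
  [0.01,[-0.02,-0.003,0],[0,0,0]],
  [0.01,[-0.034,-0.003,0.01],[0,0,0]],
  [0.01,[-0.034,-0.003,0.03],[0,0,0]],
  [0.01,[-0.034,-0.003,0.045],[0,0,0]],
  [0.01,[-0.034,-0.003,0.058],[0,0,0]],
  [0.01,[-0.034,-0.003,0.06],[0,0,0]],
  [0.01,[-0.034,-0.003,0.06],[0,0,0]],
  [0.01,[-0.034,-0.003,0.06],[0,0,0]],
])

```text
t: 34.8
position: [0.6146, -0.114, 0.0596]
tcp_rot: [0.045, 0.999, -0.0, 0.001]
wrist_force: [0.5, 0.2, -1.4]
finger_gap: 0.233
```

Run:
```python
from h import *
status()
im,c=snap("wrist","pics/w18.png")
print(goto([.6144,-.1127,.018],1.480))
```

```text
t 34.8 p [ 0.6146 -0.114   0.0596] x [-0.996  0.091 -0.001] y [ 0.091  0.996 -0.   ] z [ 0.001 -0.    -1.   ] F [ 0.5  0.2 -1.4] gap 0.0205 q [-0.22  0.33  1.87 -0.    0.94 -1.7 ]
(array([0.0006, 0.0014, 0.0419]), array([-0.0002,  0.0017, -0.    ]))
```

View pics/w18.png

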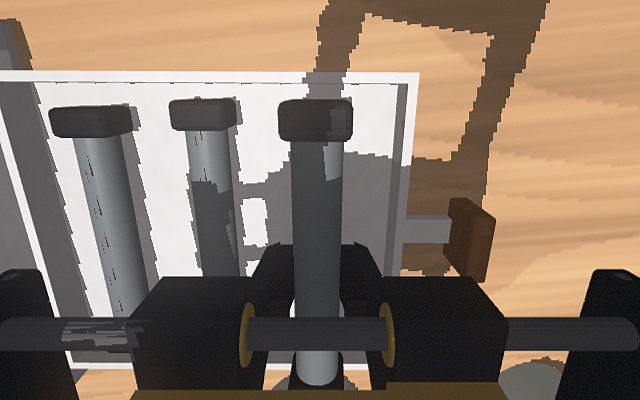

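Request:
servo_tool([
  [0.01,[0,0.001,0.012],[0,0,0]],
  [0.01,[0,0.001,0.024],[0,0,0]],
  [0.01,[0,0.001,0.033],[0,0,0]],
  [0.01,[0,0.001,0.039],[0,0,0]],
  [0.01,[0,0.001,0.042],[0,0,0]],
  [0.01,[0,0.001,0.043],[0,0,0]],
  [0.01,[0,0.001,0.043],[0,0,0]],
  [0.01,[0,0.001,0.043],[0,0,0]],
])

```text
t: 35.65
position: [0.6132, -0.1127, 0.0171]
tcp_rot: [0.045, 0.999, 0.0, -0.001]
wrist_force: [-7.6, 1.9, 12.9]
finger_gap: 0.236
```

Run:
```python
from h import *
status()
```

```text
t 35.6 p [ 0.6132 -0.1127  0.0171] x [-0.996  0.091  0.003] y [0.091 0.996 0.   ] z [-0.003  0.    -1.   ] F [-7.6  1.9 12.9] gap 0.0208 q [-0.22  0.39  1.89 -0.    0.87 -1.7 ]
```

Request:
servo_tool([
  [0.02,[0,0,0],[0,0,0]],
  [0.03,[0,0,0],[0,0,0]],
  [0.034,[0,0,0],[0,0,0]],
  [0.034,[0,0,0],[0,0,0]],
  [0.034,[0,0,-0.01],[0,0,0]],
  [0.034,[0,0,-0.03],[0,0,0]],
  [0.034,[0,0,-0.06],[0,0,0]],
  [0.034,[0,0,-0.1],[0,0,0]],
])

```text
t: 36.45
position: [0.6127, -0.1126, 0.1152]
tcp_rot: [0.045, 0.999, 0.0, -0.002]
wrist_force: [0.6, -0.9, 0.6]
finger_gap: 0.388
```

Run:
```python
from h import *
status()
print(goto([.62,.05,.15],1.480))
```

```text
t 36.5 p [ 0.6127 -0.1126  0.1152] x [-0.996  0.091  0.004] y [0.091 0.996 0.001] z [-0.004  0.001 -1.   ] F [ 0.6 -0.9  0.6] gap 0.0342 q [-0.22  0.27  1.83  0.    1.04 -1.7 ]
(array([ 0.0076,  0.1626, -0.0347]), array([ 0.0005, -0.004 ,  0.    ]))
```

Request:
servo_tool([
  [0.034,[0.002,0.04,-0.02],[0,0,0]],
  [0.02,[0.004,0.08,-0.03],[0,0,0]],
  [0.01,[0.006,0.12,-0.03],[0,0,0]],
  [0.0,[0.008,0.155,-0.03],[0,0,0]],
  [0.0,[0.008,0.168,-0.03],[0,0,0]],
  [0.0,[0.008,0.168,-0.03],[0,0,0]],
  [0.0,[0.008,0.168,-0.03],[0,0,0]],
  [0.0,[0.008,0.168,-0.03],[0,0,0]],
])

```text
t: 37.25
position: [0.6215, 0.0536, 0.1457]
tcp_rot: [0.046, 0.999, -0.0, -0.0]
wrist_force: [0.2, -1.3, -0.4]
finger_gap: 0.002
```

Run:
```python
from h import *
status()
im,c=snap("wrist","pics/w19.png")
im,c=snap("top","pics/top5.png");crop(im,300,120,480,290,3.4,"pics/top5c.png")
```

```text
t 37.2 p [0.6215 0.0536 0.1457] x [-0.996  0.092  0.   ] y [ 0.092  0.996 -0.001] z [-0.    -0.001 -1.   ] F [ 0.2 -1.3 -0.4] gap 0.0002 q [ 0.05  0.24  1.81 -0.    1.09 -1.43]
```

View pics/w19.png

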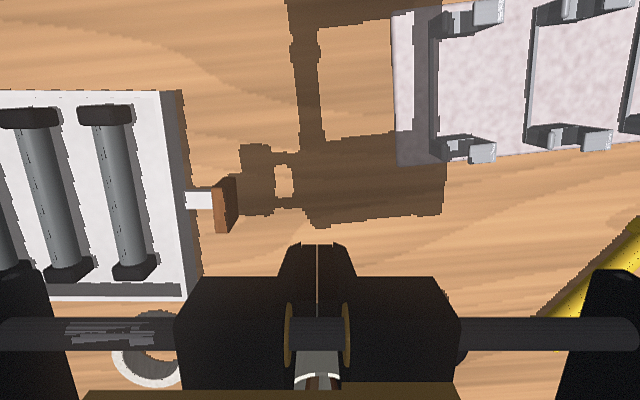

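View pics/top5c.png

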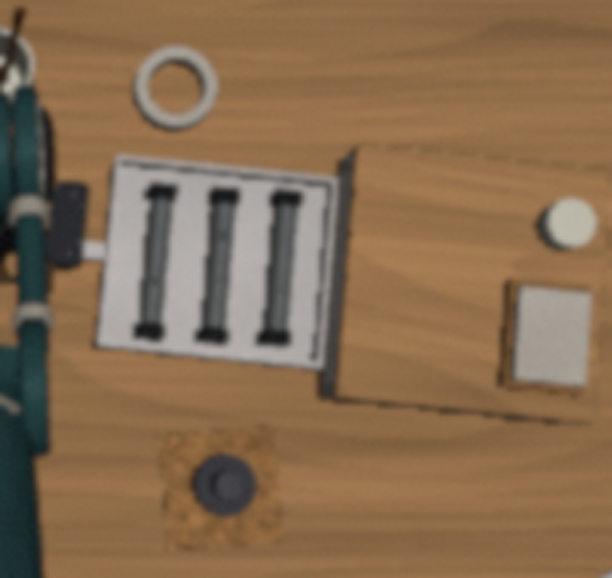

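Request:
servo_tool([
  [0,[0,0,0.04],[0,0,0]],
  [0,[0,0,0.08],[0,0,0]],
  [0,[0,0,0.11],[0,0,0]],
  [0,[0,0,0.122],[0,0,0]],
  [0,[-0.002,-0.02,0.122],[0,0,0]],
  [0,[-0.002,-0.04,0.122],[0,0,0]],
  [0,[-0.002,-0.055,0.122],[0,0,0]],
  [0,[-0.002,-0.07,0.122],[0,0,0]],
])

```text
t: 38.15
position: [0.6179, -0.0157, 0.0247]
tcp_rot: [0.046, 0.999, 0.0, 0.001]
wrist_force: [0.3, 1.9, 0.4]
finger_gap: 0.01
```

Run:
```python
from h import *
status()
im,c=snap("wrist","pics/w20.png")
```

```text
t 38.1 p [ 0.6179 -0.0157  0.0247] x [-0.996  0.092 -0.002] y [0.092 0.996 0.001] z [ 0.002  0.001 -1.   ] F [0.3 1.9 0.4] gap 0.0009 q [-0.07  0.37  1.9   0.    0.87 -1.55]
```

View pics/w20.png

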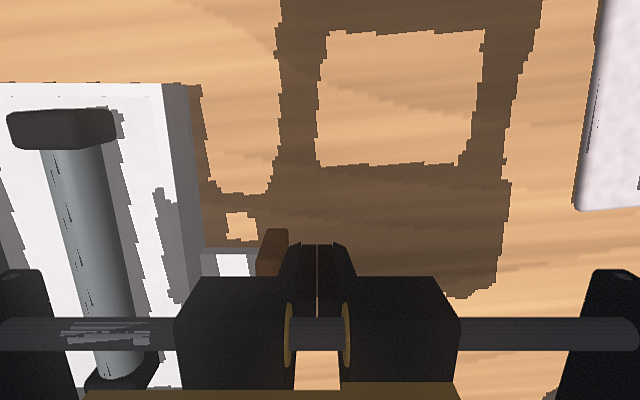

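Request:
servo_tool([
  [0,[0,-0.02,0],[0,0,0]],
  [0,[0,-0.04,0],[0,0,0]],
  [0,[0,-0.062,0],[0,0,0]],
  [0,[0,-0.085,0],[0,0,0]],
  [0,[0,-0.107,0],[0,0,0]],
  [0,[0,-0.13,0],[0,0,0]],
  [0,[0,-0.152,0],[0,0,0]],
  [0,[0,-0.17,0],[0,0,0]],
])

```text
t: 39.0
position: [0.6016, -0.1851, 0.0244]
tcp_rot: [0.046, 0.999, 0.0, 0.0]
wrist_force: [0.1, 3.0, 1.6]
finger_gap: 0.008
```

Run:
```python
from h import *
status()
im,c=snap("wrist","pics/w21.png")
```

```text
t 39.0 p [ 0.6016 -0.1851  0.0244] x [-0.996  0.091 -0.   ] y [0.091 0.996 0.   ] z [ 0.  0. -1.] F [0.1 3.  1.6] gap 0.0007 q [-0.34  0.39  1.87  0.    0.88 -1.82]
```

View pics/w21.png

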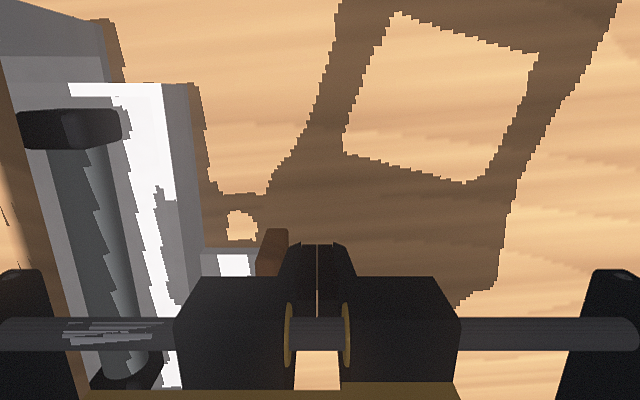

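Request:
servo_tool([
  [0,[0,-0.008,0],[0,0,0]],
  [0,[0,-0.016,0],[0,0,0]],
  [0,[0,-0.022,0],[0,0,0]],
  [0,[0,-0.027,0],[0,0,0]],
  [0,[0,-0.031,0],[0,0,0]],
  [0,[0,-0.034,0],[0,0,0]],
  [0,[0,-0.037,0],[0,0,0]],
  [0,[0,-0.04,0],[0,0,0]],
])

```text
t: 39.85
position: [0.5981, -0.224, 0.0239]
tcp_rot: [0.045, 0.999, 0.0, -0.0]
wrist_force: [0.3, 2.2, 0.7]
finger_gap: 0.003
```

Run:
```python
from h import *
status()
```

```text
t 39.9 p [ 0.5981 -0.224   0.0239] x [-0.996  0.09   0.   ] y [0.09  0.996 0.   ] z [-0.  0. -1.] F [0.3 2.2 0.7] gap 0.0002 q [-0.4   0.4   1.85  0.    0.89 -1.88]
```

Not at the stop yet (only 2 N); keep on gently.

Request:
servo_tool([
  [0,[0,-0.002,0],[0,0,0]],
  [0,[0,-0.004,0],[0,0,0]],
  [0,[0,-0.006,0],[0,0,0]],
  [0,[0,-0.008,0],[0,0,0]],
  [0,[0,-0.009,0],[0,0,0]],
  [0,[0,-0.01,0],[0,0,0]],
  [0,[0,-0.01,0],[0,0,0]],
  [0,[0,-0.01,0],[0,0,0]],
])

```text
t: 40.65
position: [0.5971, -0.2341, 0.0237]
tcp_rot: [0.045, 0.999, -0.0, 0.0]
wrist_force: [0.6, 0.3, 0.7]
finger_gap: 0.005
```

Run:
```python
from h import *
status()
```

```text
t 40.6 p [ 0.5971 -0.2341  0.0237] x [-0.996  0.091 -0.   ] y [ 0.091  0.996 -0.   ] z [ 0. -0. -1.] F [0.6 0.3 0.7] gap 0.0004 q [-0.41  0.41  1.85 -0.    0.89 -1.89]
```

Run:
```python
from h import *
im,c=snap("wrist","pics/w22.png")
im,c=snap("scene","pics/sc2.png");crop(im,90,190,370,350,2.8,"pics/sc2c.png")
```

```text
(no output)
```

View pics/w22.png

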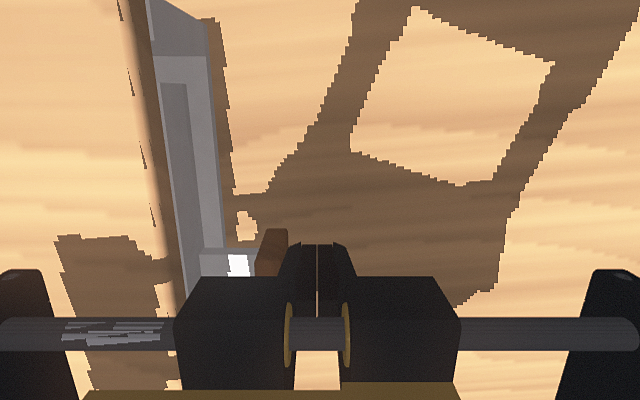

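View pics/sc2c.png

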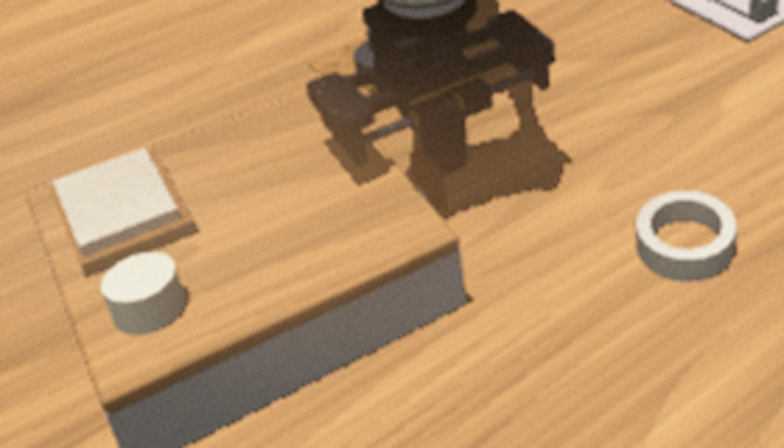

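Run:
```python
from h import *
c=cam("wrist"); m,W=c
im=cv2.imread("pics/w22.png")[:,:,::-1]; crop(im,130,200,330,330,4,"pics/w22c.png")
print(onz(c,266,229,.045),onz(c,288,229,.045), onz(c,227,150,.035))
```

```text
[ 0.56857428 -0.25266812  0.045     ] [ 0.56938219 -0.24365775  0.045     ] [ 0.53638448 -0.26584155  0.035     ]
```

View pics/w22c.png

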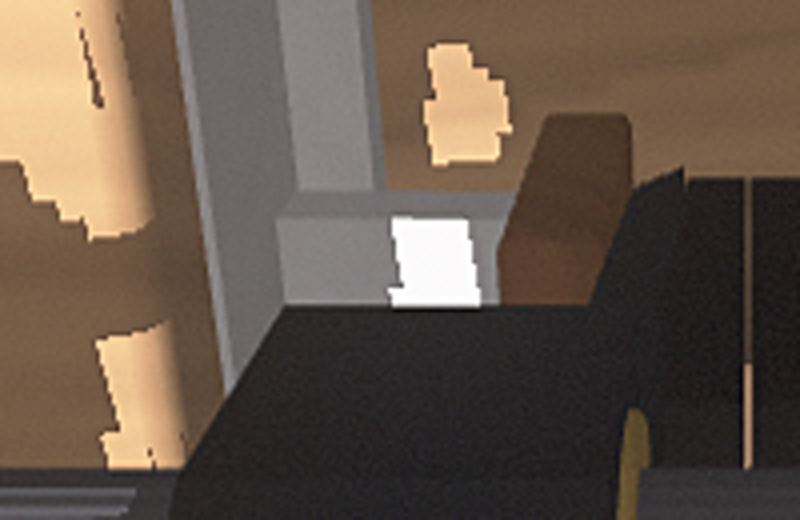

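Request:
servo_tool([
  [0,[0,-0.002,0],[0,0,0]],
  [0,[0,-0.004,0],[0,0,0]],
  [0,[0,-0.006,0],[0,0,0]],
  [0,[0,-0.008,0],[0,0,0]],
  [0,[0,-0.008,0],[0,0,0]],
  [0,[0,-0.008,0],[0,0,0]],
  [0,[0,-0.008,0],[0,0,0]],
  [0,[0,-0.008,0],[0,0,0]],
])

```text
t: 41.55
position: [0.597, -0.2347, 0.0238]
tcp_rot: [0.046, 0.999, 0.005, -0.001]
wrist_force: [4.0, 23.8, 5.6]
finger_gap: 0.005
```

Request:
servo_tool([
  [0,[0,0.01,0],[0,0,0]],
  [0,[0,0.03,0],[0,0,0]],
  [0,[0,0.05,0],[0,0,0]],
  [0,[0,0.06,-0.03],[0,0,0]],
  [0,[0,0.08,-0.08],[0,0,0]],
  [0,[0,0.13,-0.13],[0,0,0]],
  [0,[0,0.18,-0.18],[0,0,0]],
  [0,[0,0.22,-0.2],[0,0,0]],
])

```text
t: 42.35
position: [0.614, -0.053, 0.2037]
tcp_rot: [0.046, 0.999, -0.0, 0.001]
wrist_force: [0.7, -0.0, -0.5]
finger_gap: 0.005
```

Request:
servo_tool([
  [0,[0,0.05,0],[0,0,0]],
  [0,[0,0.1,0],[0,0,0]],
  [0,[0,0.15,0],[0,0,0]],
  [0,[0,0.2,0],[0,0,0]],
  [0,[0,0.25,0],[0,0,0]],
  [0,[0,0.25,0],[0,0,0]],
  [0,[0,0.25,0],[0,0,0]],
  [0,[0,0.25,0],[0,0,0]],
])

```text
t: 43.15
position: [0.6359, 0.1943, 0.2009]
tcp_rot: [0.046, 0.999, -0.001, -0.0]
wrist_force: [0.2, -0.1, 0.3]
finger_gap: 0.005
```

Run:
```python
from h import *
status()
im,c=snap("top","pics/top6.png");crop(im,280,110,480,290,3.4,"pics/top6c.png")
im2,c2=snap("scene","pics/sc3.png")
a=cv2.imread("pics/top0.png")[:,:,::-1].astype(int)
for n,b in (("top",(slice(180,215),slice(375,410))),):
    print(np.abs(a[b]-im[b].astype(int)).mean(), np.abs(a[b]-im[b].astype(int)).max())
```

```text
t 43.1 p [0.6359 0.1943 0.2009] x [-0.996  0.091  0.   ] y [ 0.091  0.996 -0.001] z [-0.001 -0.001 -1.   ] F [ 0.2 -0.1  0.3] gap 0.0004 q [ 0.26  0.27  1.67 -0.    1.21 -1.22]
13.349115646258504 129
```

View pics/top6c.png

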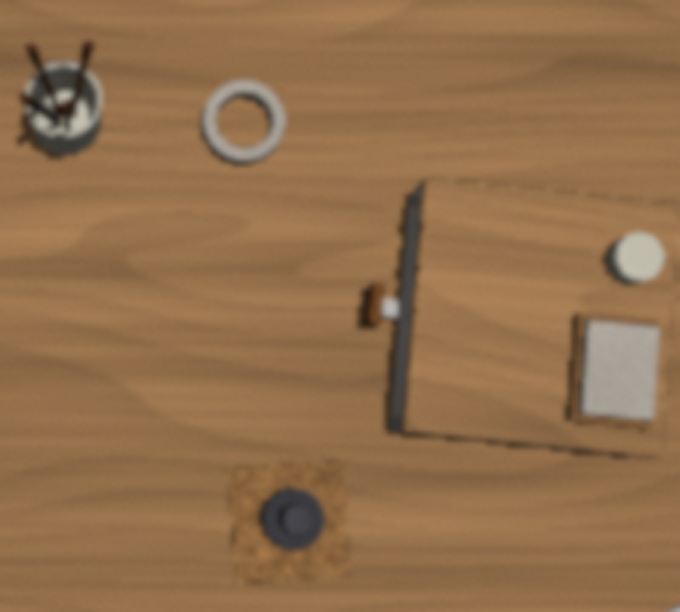

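View pics/sc3.png

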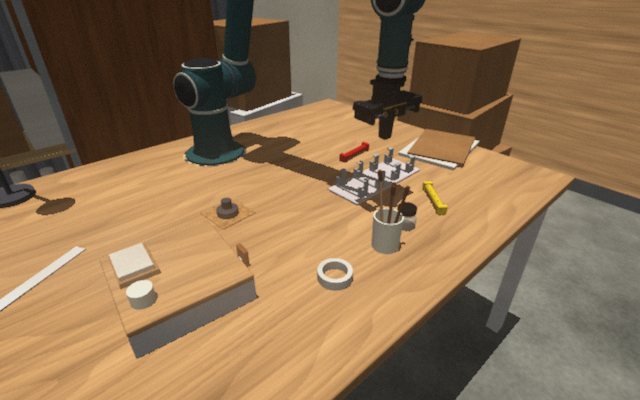

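Run:
```python
from h import *
t=cam("top")
f=lambda x,y,z: onz(t,280+x/3.4-.35,110+y/3.4-.35,z)
print('weight base',f(291,520,.018),'knob',f(297,519,.045),'tab',f(379,304,.045))
a=cv2.imread("pics/top0.png");b=cv2.imread("pics/top6.png")
for n,(x,y) in dict(pot=(298,140),jar=(266,149),tape=(351,145),yellow=(217,155),red=(193,271)).items():
    s=(slice(y-18,y+18),slice(x-18,x+18)); print(n,cv2.phaseCorrelate(a[s].mean(2),b[s].mean(2)))
```

```text
weight base [ 0.39653992 -0.17917766  0.018     ] knob [ 0.39829291 -0.18156415  0.045     ] tab [ 0.60074461 -0.26035845  0.045     ]
pot ((0.022973764740566338, 0.010830858002254473), 0.9562408598343841)
jar ((0.16159945041058066, -0.18603117729412233), 0.8002767669953952)
tape ((-0.05140278177287527, 0.056749143893224385), 0.8963519856759548)
yellow ((-8.252281581152765, 1.217492486946547), -0.2561422875890542)
red ((-0.5132468559123637, -0.3735726288349497), 0.42082728106144296)
```

Run:
```python
from h import *
a=cv2.imread("pics/scene0.png");b=cv2.imread("pics/sc3.png")
s=(slice(180,215),slice(418,452)); print('yellow scene',cv2.phaseCorrelate(a[s].mean(2),b[s].mean(2)))
print(order.finish_job())
```

```text
yellow scene ((0.17046951139141342, 0.048407771907168495), 0.9748867268467476)
the job is handed in; nothing more can be done
None
```

The job is done and handed in at about 43 s.

**What I did:**
- I moved the paperweight onto the cork mat and pulled the tray out to its stop.
- Three tubes were in the rack, at stations y = -120, -40 and +40 mm. The station at +120 mm was empty. I rolled each one sideways out of its clips and laid it flat in the tray, about 60 mm apart.
- I then pushed the tray home by its tab until the force rose to about 24 N at the stop.

**Last checks:**
- **Paperweight:** it stands within about 2 mm of the mat's centre.
- **Tubes:** the last picture before closing showed all three flat and apart. They cannot be seen in the closed tray.
- **Tray:** the tab was measured at y ≈ -0.260 m, against about -0.259 m expected for fully home. That is about 18 mm further in than at the start, so the tray had not been fully shut to begin with.
- **Bystanders:** the pot, jar and tape show no movement between the first and last pictures.
- **Look-alikes:** the yellow one failed the check in the top view, where I took the arm to be in the way, but shows no movement in the scene view. The red one gave only a weak match in the top view (about half a pixel), and I did not measure it in another view.

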